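Knock the stuck grinding vials out of the mill cassette

TASK

Empty the mill cassette: pull the retaining pin out of the staple and put it in the steel dish, lift the cover off and lay it flat in the middle of the black mat, slide the white catch tray under the cassette, and with the drift rod drive every stuck vial down out of its bore into the tray. Then hang the rod back upright in its fork and draw the tray with the vials out from under the cassette on the side it came from, well clear of the stand. No vial may land on the bench or be pushed out with the gripper itself, and leave the other things on the bench where they are.

Things in the scene. Friction and masses are not known exactly. Their poses are not given: they have to be found in the camera images.
- stand_c (a point): Knock-out stand, fixed: grey portal 286 mm long (its x) with an aluminium cassette block 180 x 70 mm (x, y) between its end legs. Point at bench level under the cassette's centre. Cassette underside 106 mm, top 180 mm above the bench. Open below along y: 266 mm between the legs, 242 mm between their feet (100 mm long in y). Four bores in a row at x = -68, -34, +34, +68 mm, y = 0; some hold a stuck vial.
- bore1 (a point): Centre of the upper mouth of the bore at x = -68 mm, axes as the stand; the others are alike. Bore 29.5 mm in diameter, straight down through. Two sprung balls (+y and -y sides, 2 mm proud, centres 7 mm above the cassette's underside) grip the vial: a steady push of 5 to 12 N drives it down until its top end is level with the underside, when it drops; it does not fall before.
- staple (a point): Centre of the eye of the steel staple that stands on top of the middle of the cassette and comes up through a slot in the cover; axes as the stand. The staple is 24 mm wide (x), 5 mm thick (y), rises 25 mm above the cassette top; eye 13 mm wide and 12 mm high above the cover.
- pin_knob (a point): Centre of the black knob (22 mm diameter, 26 mm long) of the retaining pin. The 8 mm thick steel shank runs 70 mm from the knob along the pin's +y. At the start it lies level through the staple's eye, on the cover, along the stand's y, the knob on the stand's -y side, its centre 50 mm from the staple and 192 mm above the bench. It is drawn straight out along -y.
- pin_mid (a point): Middle of the retaining pin's whole length (knob and shank together 96 mm), on its axis; axes as the pin.
- cover_handle (a point): Centre of the grip bar of the cover's black bridge handle: bar 78 mm long (cover's x), 12 mm wide (y), 12 mm thick, 52 mm above the cover's underside, over its middle. Cover: flat steel plate 180 x 66 x 8 mm, 0.35 kg, loose on the cassette, with a 30 x 14 mm slot at its centre for the staple; held down only by the pin. Axes as the stand at the start.
- cover_under (a point): Centre of the cover's underside, axes as the cover.
- rod_grip (a point): Centre of the black grip of the drift rod (grip 22 mm diameter, 50 mm long; rod z points up along it). Below the grip a collar, 36 mm diameter, 8 mm thick (underside 33 mm below this point), then a steel shaft 18 mm in diameter, 86 mm long. 0.25 kg. At the start it hangs upright in the fork by its collar.
- rod_tip (a point): Lower end of the drift rod, on its axis, 119 mm below the grip's centre.
- fork_slot (a point): Where the rod hangs on its fork rest (fixed): in the slot between two level prongs, their top 104 mm above the bench. Slot 24 mm wide, open to the fork's -x 26 mm from this point, closed 22 mm to +x; the rod's collar rests on the prongs. The rod can be lifted straight out and let straight in, or slid in from -x. Base 110 x 90 mm, 10 mm thick, from x = -45 to +65 mm.
- tray_handle (a point): Grasp point on the catch tray's handle, an upright white fin 12 mm thick (x), about 87 mm long (y) with its top 40 mm above the bench; this point is 28 mm above the bench and 137 mm to the tray's +y from the middle of the tray. Tray 0.4 kg; it slides on the bench.
- tray_floor (a point): Middle of the inner floor of the catch tray, 4 mm above its underside. White open tray, outside 200 x 140 mm (x, y), walls 4 mm thick, 24 mm tall, handle on +y; a round rib along x, 9 mm high, in the middle of the floor makes vials tip over. It starts on the bench on the stand's +y side with its handle away from the stand, and slides under the cassette from that side, between the legs.
- mat_top (a point): Centre of the upper face of a black rubber mat, 250 x 120 mm (x, y), 3 mm thick, fixed to the bench.
- dish_floor (a point): Middle of the inner floor (3 mm above the bench) of a steel parts dish, fixed: outside 140 x 95 mm (x, y), walls 3 mm thick and 22 mm tall.
- vial1_c (a point): Centre of the grinding vial that is stuck in the bore at x = -68 mm of the stand at the start, if there is one (absent otherwise): cylinder 28 mm in diameter, 60 mm long along its own z, 0.06 kg, white with steel ends. At the start it stands in the bore with its top 2 mm below the cassette top, hidden by the cover.
- vial2_c (a point): Centre of the grinding vial that is stuck in the bore at x = -34 mm of the stand at the start, if there is one (absent otherwise): cylinder 28 mm in diameter, 60 mm long along its own z, 0.06 kg, white with steel ends. At the start it stands in the bore with its top 2 mm below the cassette top, hidden by the cover.
- vial3_c (a point): Centre of the grinding vial that is stuck in the bore at x = +34 mm of the stand at the start, if there is one (absent otherwise): cylinder 28 mm in diameter, 60 mm long along its own z, 0.06 kg, white with steel ends. At the start it stands in the bore with its top 2 mm below the cassette top, hidden by the cover.
- vial4_c (a point): Centre of the grinding vial that is stuck in the bore at x = +68 mm of the stand at the start, if there is one (absent otherwise): cylinder 28 mm in diameter, 60 mm long along its own z, 0.06 kg, white with steel ends. At the start it stands in the bore with its top 2 mm below the cassette top, hidden by the cover.
- washbottle: Bystander, not part of the job: clear plastic bottle, 64 mm diameter, 170 mm tall. Origin at the middle of its underside.
- tuberack: Bystander, not part of the job: grey rack 75 x 170 mm full of small capped tubes, 80 mm tall. Origin at the middle of its underside.
- tipbox: Bystander, not part of the job: grey box with clear lid, 85 x 120 mm, 77 mm tall. Origin at the middle of its underside.
- jar: Bystander, not part of the job: brown glass jar, 52 mm diameter, 60 mm tall. Origin at the middle of its underside.
- scanner: Bystander, not part of the job: black hand-held barcode scanner lying on the bench, about 170 mm long and 62 mm wide, 45 mm tall. Origin at the middle of its underside.
- marker: Bystander, not part of the job: white marker pen with black cap, 125 mm long, lying on the bench. Origin at the middle of its underside.
There are look-alikes about, which are no part of the job. Leave any blue look-alike of the part that bears pin_knob alone. Leave any purple look-alike of the part that bears fork_slot alone.

How it is judged:
On the way, in this order (a step that is already met when the one before it is completed fails the run):
1. the retaining pin is out of the staple (distance between pin_mid and staple above 0.075 m), for 0.1 s.
2. the cover is off and lies flat on the mat (horizontal distance between cover_under and mat_top below 0.05 m and height (world z) of cover_under below 0.012 m and angle between cover_under's own z axis and vertical below 0.1 rad), for 0.2 s.
3. every vial has been driven down out of its bore into the tray (x of vial1_c in the frame of tray_floor between -0.098 and 0.098 m and y of vial1_c in the frame of tray_floor between -0.068 and 0.068 m and z of each of vial1_c, vial2_c, vial3_c, vial4_c in the frame of tray_floor below 0.06 m and x of vial2_c in the frame of tray_floor between -0.098 and 0.098 m and y of vial2_c in the frame of tray_floor between -0.068 and 0.068 m and x of vial3_c in the frame of tray_floor between -0.098 and 0.098 m and y of vial3_c in the frame of tray_floor between -0.068 and 0.068 m and x of vial4_c in the frame of tray_floor between -0.098 and 0.098 m and y of vial4_c in the frame of tray_floor between -0.068 and 0.068 m), for 0.2 s.
At the end, for the whole second after the job is handed in: Every vial's centre is inside the tray, which stands flat with its middle over 125 mm from the cassette's on its +y side; cover flat on the mat, middles within 50 mm; pin's middle inside the dish, low; rod upright (0.12 rad) in the fork on its collar, within 18 mm of the slot point; at rest (all of step 2 and all of step 3 and x of pin_mid in the frame of dish_floor between -0.068 and 0.068 m and y of pin_mid in the frame of dish_floor between -0.046 and 0.046 m and height (world z) of pin_mid below 0.035 m and y of tray_floor in the frame of stand_c above 0.125 m and angle between tray_floor's own z axis and vertical below 0.06 rad and horizontal distance between rod_tip and fork_slot below 0.018 m and angle between rod_grip's own z axis and vertical below 0.12 rad and height (world z) of rod_tip between 0.012 and 0.025 m and linear speed of each of tray, rod, pin below 0.02 m/s); the robot touches nothing.
It fails at once if a vial ends up on the bench (contact force between any of vial1, vial2, vial3, vial4 and table above 0.2 N).
It fails at once if a vial is pushed by the gripper itself while in its bore ((contact force between vial1 and the fingers above 1 N and height (world z) of vial1_c above 0.1 m) or (contact force between vial2 and the fingers above 1 N and height (world z) of vial2_c above 0.1 m) or (contact force between vial3 and the fingers above 1 N and height (world z) of vial3_c above 0.1 m) or (contact force between vial4 and the fingers above 1 N and height (world z) of vial4_c above 0.1 m)).
It fails at once if a bystander is moved by more than 30 mm (distance of any of washbottle, tuberack, tipbox, jar, scanner, marker from where it was at the start of the episode above 0.03 m).
Of vial1, vial2, vial3, vial4 only 2 to 4 are there at a start; the rules pass over those that are not, and their reading is None.
At some moment in a run one of tray may be knocked a few centimetres aside while the robot is not near it.
It also fails if it takes over 210 s, if anything falls off the work surface, if the arm or the gripper's body presses on something with over 40 N, if the wrist force passes 120 N, or if a joint passes its speed limit or range.

ROBOT

A 7-joint arm with a two-finger parallel gripper is mounted at the origin on the work surface. World frame = base frame: x ahead of the robot, y to its left, z up, the work surface at z = 0. Lengths are in m, angles in rad, forces in N, time in s.
With the tool pointing down it reaches from about 0.35 to 0.9 m from the base axis. Payload 8.1 kg.
Tool frame: the origin (TCP) lies at the very end of the fingers, on their centre line; the grasp point (between the pads) lies 19 mm behind it; x points along the fingers, y is the direction in which the jaws open and shut, and the axes are right-handed (so a half turn about x gives the same grasp; the last joint's range is limited). The gripper opens to 92 mm and grips with 3 to 60 N. Pads are 19 mm wide; open, the fingers measure 130 mm over their backs; the gripper's body (75 mm by 190 mm) begins 47 mm behind the grasp point.
Start: joints at [1.016, 0.434, 0.025, 1.573, -0.012, 1.134, -0.075], TCP at [0.273, -0.562, 0.227] pointing down, gripper open.
Joint ranges: [-2.62, 2.62], [-0.44, 2.09], [-1.27, 1.32], [0.08, 2.57], [-1.32, 4.46], [0.12, 2], [-2.74, 2.74]. Speed limits (rad/s): [2.22, 2.22, 3.01, 3.01, 3.14, 3.14, 3.14].

INTERFACE

Orientations are given as a rotation vector (axis times angle).
In Python, from cell import arm gives the robot as it stands.
- The arm moves only by the tool servo_tool, never from a script. Its argument "plan" is a list of rows, each a list of 2 entries, a list of its own where there are three numbers: the shift along the world's x, y, z in cm, then the turn, a rotation vector about the world's x, y, z in degrees. A call has 1 to 12 rows; each row is the pose to reach, as a shift and turn from the pose measured when the call began; what a row does not reach only later rows make up. A row lasts 1/10 s, in which the tool goes at most 50 mm and 8.59 degrees, less where a joint would pass 70% of its speed; a pose out of reach is approached as far as the arm can. A call with a gripper value outside its range is refused whole. "grip" is the opening, from 0 (shut) to 1 (fully open), set as the call begins (left out, the last holds). The fingers move at their own pace and stop on an object; "squeeze" is the grip in N (left out, the last holds). Time passes only in rows, so rows that repeat a pose let the fingers close. It gives the time, the measured TCP pose, the force and the opening at its end, in the units of the state.
- arm.observe(): the state, without advancing time (a new reading comes with each control period).
- arm.get_image(name): name is "side" or "top" or "wrist"; returns a dict with "frame" (480x640x3 uint8, blue, green, red), "fx", "fy", "cx", "cy" (pixels), "position" and "rotation" of the camera in the world. Camera axes: x right, y down, z forward; pixel columns grow to the right and rows downward; lengths in m; the calibration is good to about 2 mm. A picture is of the moment at which its call begins. There is no depth.
- arm.sign_off(): hands the job in, once; it reports no verdict.
Trained networks look in a picture, given as the dict that the camera call returned (one of the last four; its "shot" number tells which), for a name from the list of things; names that differ only in an ending like _2 or _b are one class to them, and where a whole thing is asked for, a point or a joint stands for the part that bears it (a point fixed in the world has none). Each returns a list of dicts, best first, with "score" (0 to 1); they miss things now and then, are a little off and sometimes report something else, mostly with a low value. They report only what shows in the picture. A call takes as long as a camera call. They do not tell look-alikes from the thing itself.
- arm.search_frame(picture, query): "at" ([column, row] in pixels, amid what is visible of it).
- arm.trace(picture, query): "pixels" (480x640 bool, what is visible of it) and "at" ([column, row] in pixels, amid what is visible of it).
The state is a dict: "clock": time; "joints": joint angles; "dq": joint speeds; "joint_efforts": joint torques, N m; "position": TCP position; "ee_rot": TCP orientation; "force": force on the tool from outside, world axes, zero at the start; "ft_torque": the same for the moment, N m; "width": opening from 0.0 (shut) to 1.0 (fully open).
Only numpy, scipy, OpenCV 4.12 (cv2) and the standard library are available. Lean on these libraries where they do the work, as an engineer would, in place of code of your own. Each camera call takes 0.05 s, during which the arm holds its last target.

## Working session

There is one attempt and no reset: what is moved stays moved. The work goes in short steps, Python scripts to look and compute and a tool call to move; the robot and the scene stay as the last step left them, time stands still between calls to the robot, and variables do not carry over. Pictures are saved under pics/ and viewed, and the job is handed in when it is done.

Besides the shell and the picture viewer there is one more tool, called after ">>>" as name(argument=value, ...), one argument or row to a line, values as JSON. servo_tool: Moves the arm, as the interface text tells. Its arguments: {"type":"object","properties":{"plan":{"type":"array","items":{"type":"array"}},"grip":{"type":"number"},"squeeze":{"type":"number"}},"required":["plan"]}

```bash
ls; mkdir -p pics; cat > h.py <<'E'
import numpy as np, cv2
from cell import arm
def snap(cam,name):
    p=arm.get_image(cam); cv2.imwrite('pics/%s.png'%name,p['frame']); return p
def ray(p,px):
    d=np.array([(px[0]-p['cx'])/p['fx'],(px[1]-p['cy'])/p['fy'],1.]); R=np.array(p['rotation'])
    return np.array(p['position']),R@d
def at_z(p,px,z):
    o,d=ray(p,px); return o+d*(z-o[2])/d[2]
def proj(p,X):
    c=np.array(p['rotation']).T@(np.array(X)-np.array(p['position'])); return np.array([p['cx']+p['fx']*c[0]/c[2],p['cy']+p['fy']*c[1]/c[2]])
def tri(p,a,q,b):
    o1,d1=ray(p,a);o2,d2=ray(q,b);A=np.stack([d1,-d2],1)
    s=np.linalg.lstsq(A,o2-o1,rcond=None)[0]
    x,y=o1+s[0]*d1,o2+s[1]*d2
    return (x+y)/2,np.linalg.norm(x-y)
E
python3 - <<'E'
from h import *
s=arm.observe(); print({k:np.round(v,3) for k,v in s.items()})
for c in ['top','side','wrist']:
    p=snap(c,c+'0'); print(c,np.round(p['position'],3),np.round(p['rotation'],3).tolist(),p['fx'],p['cx'],p['cy'])
    for q in ['stand_c','staple','pin_knob','cover_handle','rod_grip','fork_slot','tray_handle','tray_floor','mat_top','dish_floor']:
        r=arm.search_frame(p,q); print(q,[(np.round(x['at']).tolist(),round(x['score'],2)) for x in r[:3]])
E
```

```text
pics
{'clock': np.float64(0.0), 'joints': array([ 1.016,  0.435,  0.025,  1.574, -0.012,  1.134, -0.075]), 'dq': array([-0.001, -0.   ,  0.   ,  0.   , -0.001,  0.001, -0.   ]), 'joint_efforts': array([ 0.0000e+00, -6.6785e+01,  9.8500e-01, -3.1445e+01, -6.0000e-02,
        4.3000e-02,  0.0000e+00]), 'position': array([ 0.273, -0.562,  0.226]), 'ee_rot': array([ 1.971,  0.454, -1.972]), 'force': array([ 0.47 , -0.609, -0.415]), 'ft_torque': array([ 0.025, -0.083, -0.065]), 'width': np.float64(1.001)}
top [ 0.385 -0.073  1.249] [-2.115, 2.147, -0.189] 446.4648473107269 322.8874214518989 228.2440481034534
stand_c [([282.0, 270.0], 0.66)]
staple [([282.0, 269.0], 0.62), ([403.0, 172.0], 0.62)]
pin_knob [([318.0, 322.0], 0.62), ([294.0, 232.0], 0.46), ([144.0, 191.0], 0.44)]
cover_handle [([277.0, 230.0], 0.63), ([295.0, 232.0], 0.39)]
rod_grip [([436.0, 215.0], 0.74), ([428.0, 221.0], 0.51)]
fork_slot [([427.0, 223.0], 0.95), ([488.0, 243.0], 0.85), ([295.0, 231.0], 0.23)]
tray_handle [([205.0, 261.0], 0.85)]
tray_floor [([206.0, 255.0], 0.83), ([269.0, 160.0], 0.3)]
mat_top [([374.0, 2
[... 245 characters left out ...]
in_knob [([106.0, 386.0], 0.9), ([304.0, 233.0], 0.73), ([398.0, 328.0], 0.56)]
cover_handle [([298.0, 247.0], 0.71)]
rod_grip [([381.0, 177.0], 0.8), ([434.0, 229.0], 0.43)]
fork_slot [([428.0, 186.0], 0.7), ([374.0, 204.0], 0.61), ([384.0, 178.0], 0.58)]
tray_handle [([242.0, 378.0], 0.69)]
tray_floor [([241.0, 378.0], 0.68)]
mat_top [([396.0, 261.0], 0.78)]
dish_floor [([431.0, 228.0], 0.88), ([296.0, 247.0], 0.23)]
wrist [ 0.339 -0.53   0.384] [2.458, -1.538, -0.215] 402.0819933261628 312.04463804328054 240.79846908548149
stand_c []
staple []
pin_knob []
cover_handle []
rod_grip [([215.0, 10.0], 0.24)]
fork_slot []
tray_handle []
tray_floor []
mat_top []
dish_floor [([214.0, 9.0], 0.92)]
```

```bash
python3 - <<'E'
s=open('h.py').read()
s=s.replace("    p=arm.get_image(cam);","    p=dict(arm.get_image(cam)); p['rv']=p['rotation'];").replace("R=np.array(p['rotation'])","R=RM(p)").replace("np.array(p['rotation']).T","RM(p).T")
s=s.replace("def snap","def RM(p):\n    r=np.array(p['rotation'],float); return r if r.shape==(3,3) else cv2.Rodrigues(r)[0]\ndef snap")
open('h.py','w').write(s)
E
```

```text
(no output)
```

View pics/top0.png

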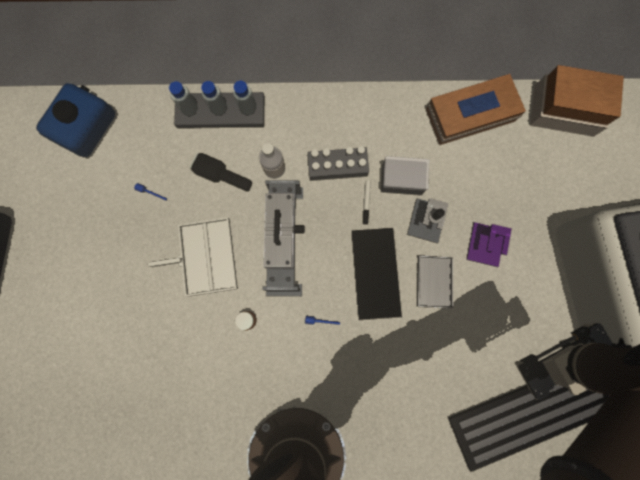

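View pics/side0.png

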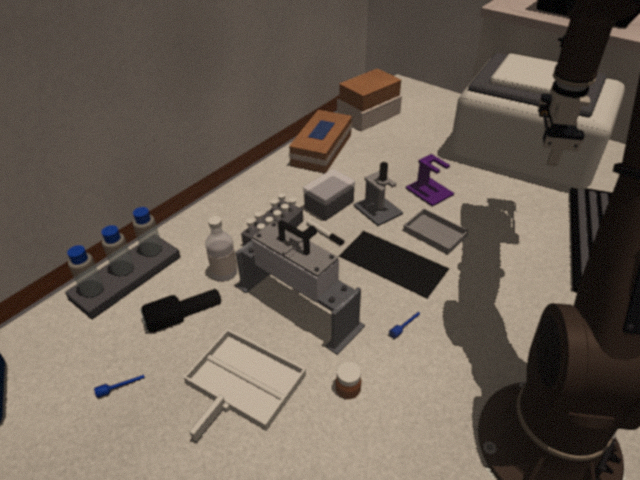

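```bash
python3 - <<'E'
from h import *
t=snap('top','top1');s=snap('side','side1')
c=cv2.resize(t['frame'][150:330,130:530],(800,360),interpolation=cv2.INTER_CUBIC);cv2.imwrite('pics/tc.png',c)
c=cv2.resize(t['frame'][170:310,250:320],(400,800)[::1],interpolation=cv2.INTER_CUBIC)[:600];
c=cv2.resize(t['frame'][172:302,255:325],None,fx=4.6,fy=4.6,interpolation=cv2.INTER_CUBIC);cv2.imwrite('pics/tstand.png',c)
c=cv2.resize(s['frame'][210:360,220:380],None,fx=4,fy=4,interpolation=cv2.INTER_CUBIC);cv2.imwrite('pics/sstand.png',c)
def T(q):
    out={}
    for n,p in (('t',t),('s',s)):
        out[n]=[(np.round(x['at'],1).tolist(),round(x['score'],2)) for x in arm.search_frame(p,q)[:3]]
    return out
for nm in ['washbottle','tuberack','tipbox','jar','scanner','marker']:
    o=T(nm); print(nm,o['t'][:1], np.round(at_z(t,o['t'][0][0],0.03),3) if o['t'] else '')
for nm,z in [('tray_handle',.04),('tray_floor',.004),('mat_top',.003),('dish_floor',.003),('cover_handle',.232)]:
    o=T(nm); print(nm,o['t'][:2], np.round(at_z(t,o['t'][0][0],z),3) if o['t'] else '')
print('knob',at_z(t,(299,229),.192))
E
```

```text
washbottle [([270.5, 160.2], 0.92)] [0.799 0.07  0.03 ]
tuberack [([339.6, 165.1], 0.8)] [ 0.782 -0.127  0.03 ]
tipbox [([408.0, 171.6], 0.87)] [ 0.76  -0.321  0.03 ]
jar [([246.2, 320.4], 0.66)] [0.353 0.132 0.03 ]
scanner [([215.2, 173.8], 0.58)] [0.761 0.226 0.03 ]
marker [([370.1, 204.6], 0.65)] [ 0.665 -0.21   0.03 ]
tray_handle [([205.9, 261.8], 0.67)] [0.51  0.242 0.04 ]
tray_floor [([208.6, 256.1], 0.59)] [0.53  0.244 0.004]
mat_top [([375.9, 273.7], 0.82), ([294.3, 231.2], 0.19)] [ 0.474 -0.223  0.003]
dish_floor [([433.5, 281.2], 0.81)] [ 0.451 -0.382  0.003]
cover_handle [([277.9, 234.3], 0.68), ([279.1, 274.2], 0.18)] [0.552 0.028 0.232]
knob [ 0.5703998  -0.01885114  0.192     ]
```

View pics/tc.png

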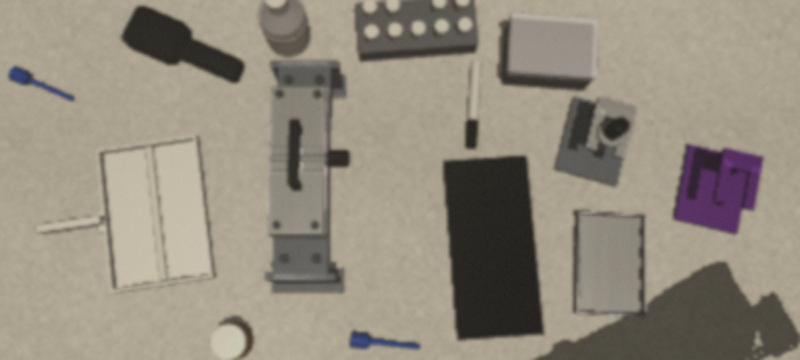

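View pics/tstand.png

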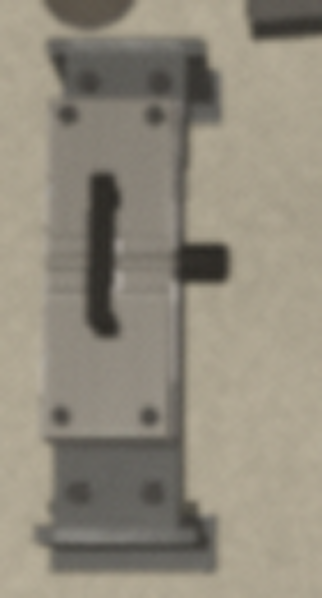

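View pics/sstand.png

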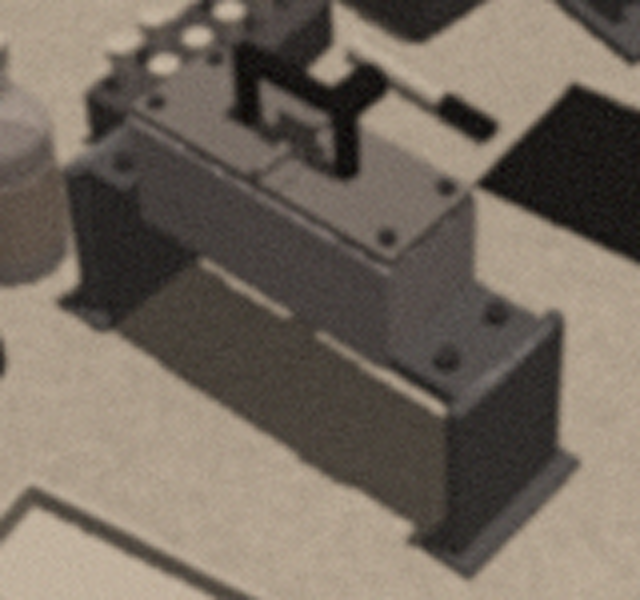

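View pics/wrist0.png

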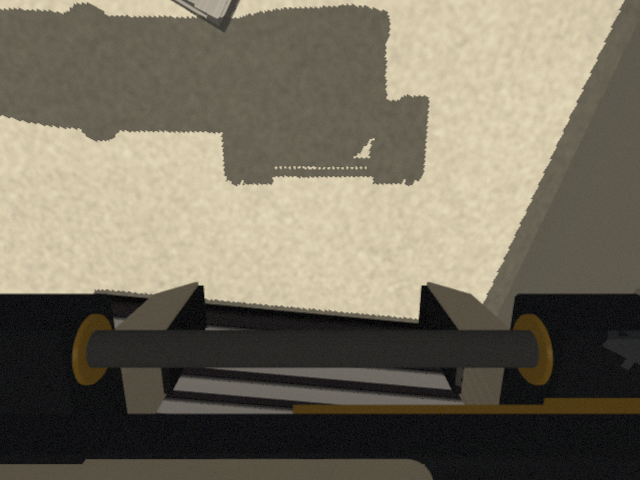

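```bash
python3 - <<'E'
from h import *
t=snap('top','top2');w=snap('wrist','w2')
o=arm.observe();R=cv2.Rodrigues(o['ee_rot'])[0]; print(np.round(R,3)); print('cam in tool',np.round(R.T@(np.array(w['position'])-o['position']),3)); print(np.round(R.T@RM(w),3))
f=lambda a,z:np.round(at_z(t,(255+a[0]/4.6,172+a[1]/4.6),z),4)
print('cover',[f(a,.188).tolist() for a in [(50,97),(185,97),(45,437),(172,437)]])
print('handle',[f(a,.238).tolist() for a in [(103,175),(105,335)]],'knob',f((203,262),.192))
g=lambda a,z:np.round(at_z(t,(130+a[0]/2,150+a[1]/2),z),4)
print('tray',[g(a,.024).tolist() for a in [(101,152),(198,137),(215,275),(115,290)]],'fin',g((39,229),.04),g((102,221),.04))
print('mat',[g(a,.003).tolist() for a in [(443,159),(525,155),(543,333),(460,339)]])
print('dish',[g(a,.022).tolist() for a in [(575,210),(644,214),(643,315),(573,312)]])
print('fork rod',g((614,128),.16), [g(a,.01).tolist() for a in [(573,97),(636,108),(619,185),(556,170)]])
E
```

```text
[[ 0.     0.436 -0.9  ]
 [-0.    -0.9   -0.436]
 [-1.     0.     0.   ]]
cam in tool [-0.158 -0.    -0.074]
[[ 0.001 -0.273  0.962]
 [ 1.     0.001 -0.001]
 [-0.001  0.962  0.273]]
cover [[0.6615, 0.0619, 0.188], [0.6605, -0.0099, 0.188], [0.4806, 0.0632, 0.188], [0.4796, -0.0024, 0.188]]
handle [[0.6076, 0.0286, 0.238], [0.5263, 0.0274, 0.238]] knob [ 0.5705 -0.0192  0.192 ]
tray [[0.6133, 0.3201, 0.024], [0.6326, 0.1853, 0.024], [0.4407, 0.158, 0.024], [0.4225, 0.2934, 0.024]] fin [0.5054 0.3947 0.04  ] [0.515  0.3097 0.04  ]
mat [[0.6, -0.1579, 0.003], [0.604, -0.2743, 0.003], [0.3561, -0.2886, 0.003], [0.3498, -0.1747, 0.003]]
dish [[0.5225, -0.3371, 0.022], [0.5156, -0.432, 0.022], [0.3784, -0.4217, 0.022], [0.3839, -0.3272, 0.022]]
fork rod [ 0.6089 -0.3613  0.16  ] [[0.6858, -0.3452, 0.01], [0.6684, -0.434, 0.01], [0.5581, -0.4032, 0.01], [0.5807, -0.3159, 0.01]]
```

>>> servo_tool(
  plan=[
    [[5,8,8],[0,0,8]],
    [[8,13,12],[0,0,16]],
    [[10,17,12.3],[0,0,24]],
    [[13,21,12.3],[0,0,32]],
    [[16,26,12.3],[0,0,40]],
    [[18,30,12.3],[0,0,48]],
    [[20,34,12.3],[0,0,56]],
    [[23,38,12.3],[0,0,64]],
    [[25,42,12.3],[0,0,64]],
    [[27,46,12.3],[0,0,64]],
    [[29.7,50.2,12.3],[0,0,64]],
    [[29.7,50.2,12.3],[0,0,64]],
  ],
  grip=1,
)

```text
clock: 4.15
position: [0.5633, -0.071, 0.35]
ee_rot: [1.211, 1.207, -1.211]
force: [1.6, -1.2, 0.3]
width: 1.004
```

```bash
python3 - <<'E'
from h import *
w=snap('wrist','w3');o=arm.observe();print(np.round(o['position'],4),np.round(cv2.Rodrigues(o['ee_rot'])[0],3).tolist(),o['clock'])
for q in ['staple','pin_knob','cover_handle','stand_c']:
    print(q,[(np.round(x['at'],1).tolist(),round(x['score'],2)) for x in arm.search_frame(w,q)[:3]])
E
```

```text
[ 0.5661 -0.061   0.3497] [[0.002, 1.0, 0.008], [0.006, 0.008, -1.0], [-1.0, 0.002, -0.006]] 4.2
staple [([306.9, 97.4], 0.7), ([233.0, 392.9], 0.33)]
pin_knob [([322.5, 143.3], 0.82), ([138.9, 169.1], 0.77)]
cover_handle [([318.9, 83.8], 0.72)]
stand_c [([302.6, 95.7], 0.57)]
```

View pics/w3.png

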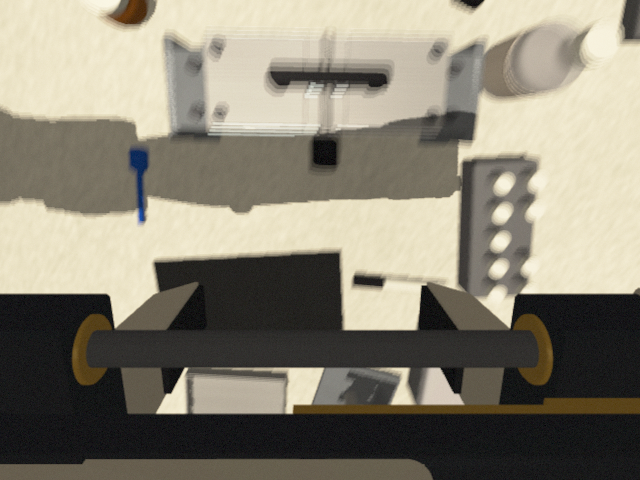

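```bash
python3 - <<'E'
from h import *
w=snap('wrist','w4');w=snap('wrist','w4');t=snap('top','t4')
o=arm.observe();print(np.round(o['position'],4),np.round(w['position'],4))
cv2.imwrite('pics/w4c.png',cv2.resize(w['frame'][0:180,150:500],None,fx=2.28,fy=2.28,interpolation=cv2.INTER_CUBIC))
g=arm.trace(w,'pin_knob')
for q in g[:2]:
    ys,xs=np.nonzero(q['pixels']);print(q['score'],q['at'],xs.min(),xs.max(),ys.min(),ys.max(),np.round(at_z(w,(xs.mean(),ys.mean()),.192),4))
E
```

```text
[ 0.5621 -0.0744  0.3496] [5.622e-01 4.000e-04 5.072e-01]
0.94 [141.6, 168.8] 128 148 148 224 [ 0.4271 -0.0373  0.192 ]
0.59 [324.7, 136.8] 309 338 33 171 [0.5714 0.0039 0.192 ]
```

View pics/w4c.png

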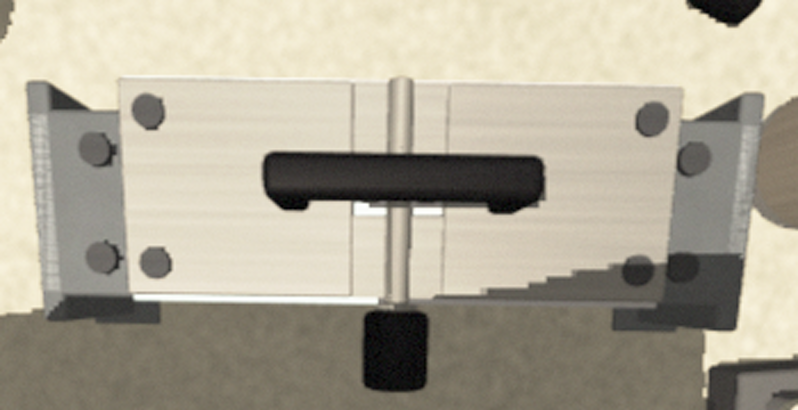

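```bash
python3 - <<'E'
from h import *
for i in range(3):
    w=snap('wrist','w5');o=arm.observe();print(o['clock'],np.round(o['position'],4),np.round(w['position'],4),np.round(o['dq'],3),np.round(o['joints'],3))
cv2.imwrite('pics/w5c.png',cv2.resize(w['frame'][0:180,150:500],None,fx=2.28,fy=2.28,interpolation=cv2.INTER_CUBIC))
E
```

```text
4.65 [ 0.5622 -0.0741  0.3498] [0.5622 0.     0.5074] [-0.004  0.002 -0.005 -0.003  0.    -0.003  0.   ] [ 0.36   0.303 -0.438  1.489  0.13   1.378 -0.089]
4.7 [ 0.5623 -0.0738  0.3498] [5.622e-01 2.000e-04 5.075e-01] [-0.005  0.003 -0.004 -0.003  0.001 -0.002 -0.003] [ 0.36   0.303 -0.438  1.489  0.13   1.378 -0.09 ]
4.75 [ 0.5623 -0.0736  0.3497] [5.622e-01 4.000e-04 5.075e-01] [-0.003  0.002 -0.005 -0.001 -0.001  0.001 -0.003] [ 0.36   0.303 -0.439  1.489  0.13   1.378 -0.09 ]
```

View pics/w5c.png

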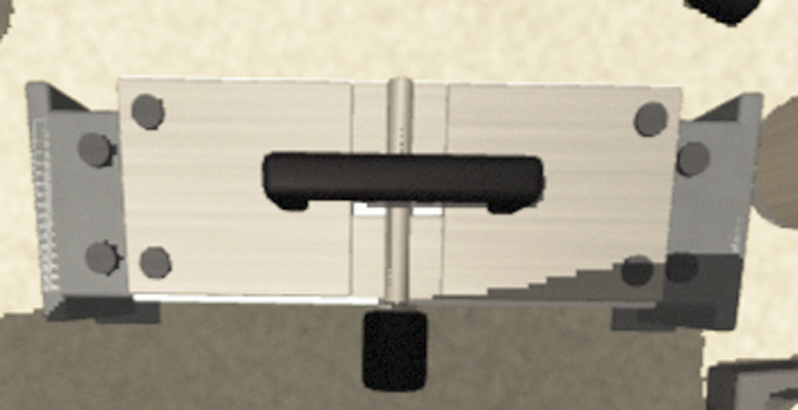

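```bash
python3 - <<'E'
from h import *
w=snap('wrist','w6')
f=lambda a,z:at_z(w,(150+a[0]/2.28,a[1]/2.28),z)
C=[f(a,.188) for a in [(119,78),(682,87),(667,304),(128,297)]]
print(np.round(C,4).tolist(),np.mean(C,0)); print([round(np.linalg.norm(C[i]-C[(i+1)%4]),4) for i in range(4)])
print('yaw',[np.degrees(np.arctan2((b-a)[1],(b-a)[0])) for a,b in [(C[0],C[1]),(C[3],C[2])]])
H=[f(a,.232) for a in [(263,175),(544,180)]];print('handle',H,np.mean(H,0),np.degrees(np.arctan2(*(H[1]-H[0])[1::-1])))
print('knob',f((395,350),.197),'pin far end',f((400,78),.192))
E
```

```text
[[0.4836, 0.0649, 0.188], [0.6618, 0.0618, 0.188], [0.6628, -0.0046, 0.188], [0.4815, -0.0019, 0.188]] [0.57241302 0.03004553 0.188     ]
[np.float64(0.1783), np.float64(0.0665), np.float64(0.1814), np.float64(0.0668)]
yaw [np.float64(-0.9798399241051956), np.float64(-0.8786214247331641)]
handle [array([0.53281763, 0.03129819, 0.232     ]), array([0.611549  , 0.02978168, 0.232     ])] [0.57218331 0.03053993 0.232     ] -1.103489550701846
knob [ 0.57098208 -0.01898627  0.197     ] pin far end [0.57228242 0.06384004 0.192     ]
```

>>> servo_tool(
  plan=[
    [[0.9,5.2,-2],[0,0,-1.3]],
    [[0.9,5.2,-6],[0,0,-1.3]],
    [[0.9,5.2,-9],[0,0,-1.3]],
    [[0.9,5.2,-11],[0,0,-1.3]],
    [[0.9,5.2,-11],[0,0,-1.3]],
    [[0.9,5.2,-11],[0,0,-1.3]],
  ],
)

```text
clock: 5.4
position: [0.5716, -0.0215, 0.2403]
ee_rot: [1.229, 1.196, -1.228]
force: [0.3, 0.3, 0.2]
width: 1.001
```

>>> servo_tool(
  plan=[
    [[0,0,-2],[0,0,0]],
    [[0,0,-4],[0,0,0]],
    [[0,0,-6.2],[0,0,0]],
    [[0,0,-6.2],[0,0,0]],
    [[0,0,-6.2],[0,0,0]],
  ],
)

```text
clock: 5.9
position: [0.5724, -0.0215, 0.1799]
ee_rot: [1.23, 1.195, -1.227]
force: [0.2, 0.7, -0.1]
width: 1.003
```

>>> servo_tool(
  plan=[
    [[0,0,0],[0,0,0]],
    [[0,0,0],[0,0,0]],
    [[0,0,0],[0,0,0]],
    [[0,0,0],[0,0,0]],
    [[0,0,0],[0,0,0]],
    [[0,0,0],[0,0,0]],
    [[0,0,0],[0,0,0]],
    [[0,0,0],[0,0,0]],
  ],
  grip=0,
  squeeze=25,
)

```text
clock: 6.7
position: [0.5724, -0.0215, 0.1798]
ee_rot: [1.23, 1.195, -1.227]
force: [-0.2, -0.6, 0.6]
width: 0.354
```

```bash
python3 - <<'E'
from h import *
w=snap('wrist','w7');s=snap('side','s7')
cv2.imwrite('pics/s7c.png',cv2.resize(s['frame'][150:340,200:420],None,fx=3,fy=3))
E
```

```text
(no output)
```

View pics/s7c.png

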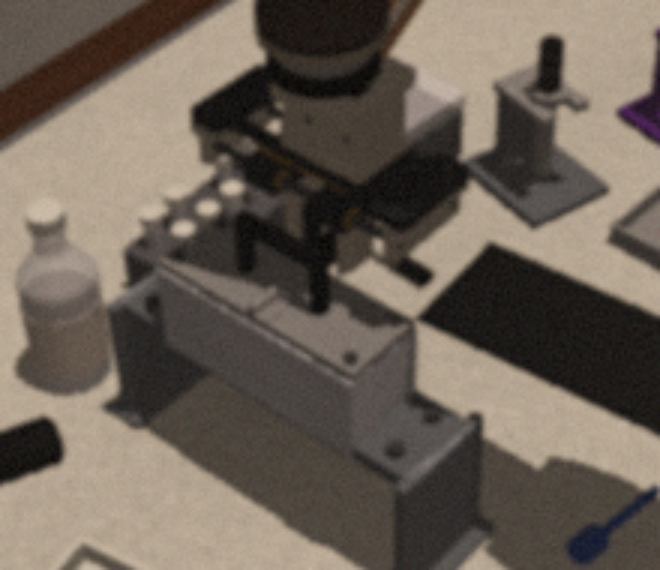

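View pics/w7.png

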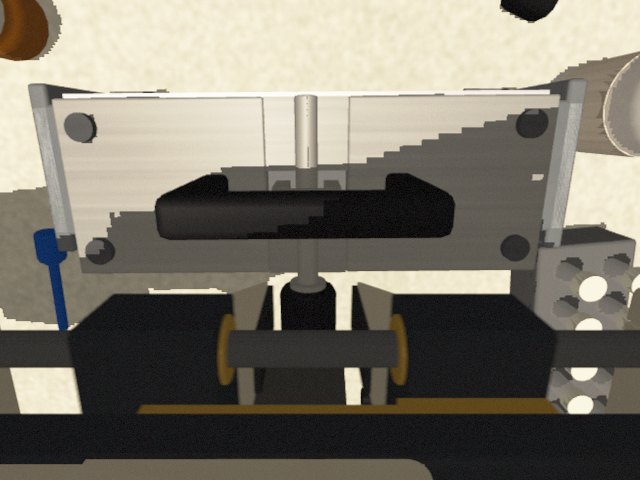

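>>> servo_tool(
  plan=[
    [[0,0,0],[0,0,0]],
    [[0,0,0],[0,0,0]],
    [[0,0,0],[0,0,0]],
    [[0,0,0],[0,0,0]],
  ],
)

```text
clock: 7.2
position: [0.5724, -0.0215, 0.1798]
ee_rot: [1.23, 1.195, -1.227]
force: [-0.3, 0.5, -0.2]
width: 0.227
```

>>> servo_tool(
  plan=[
    [[0,-1,0],[0,0,0]],
    [[0,-3,0],[0,0,0]],
    [[-0.1,-5,0],[0,0,0]],
    [[-0.1,-7,0],[0,0,0]],
    [[-0.1,-9,0],[0,0,0]],
    [[-0.2,-11,0],[0,0,0]],
    [[-0.2,-11,0],[0,0,0]],
    [[-0.2,-11,2],[0,0,0]],
    [[-0.2,-11,4],[0,0,0]],
  ],
)

```text
clock: 8.1
position: [0.5697, -0.1314, 0.2197]
ee_rot: [1.229, 1.197, -1.228]
force: [0.0, -0.4, 0.9]
width: 0.229
```

```bash
python3 - <<'E'
from h import *
w=snap('wrist','w8');w=snap('wrist','w8');s=snap('side','s8');print(arm.observe()['position'])
E
```

```text
[ 0.5711151  -0.13132922  0.22088282]
```

View pics/w8.png

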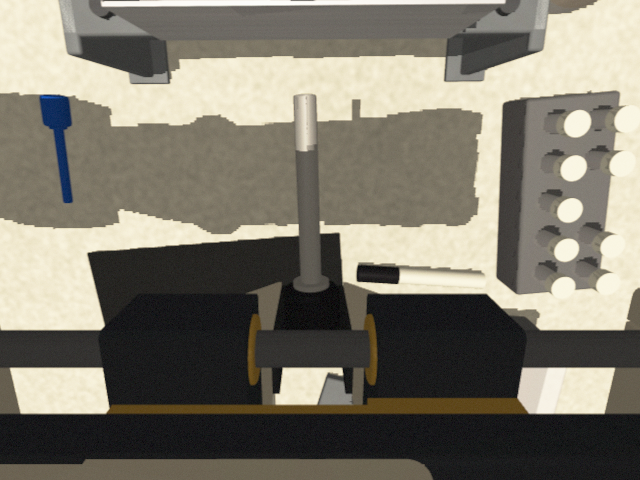

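View pics/s8.png

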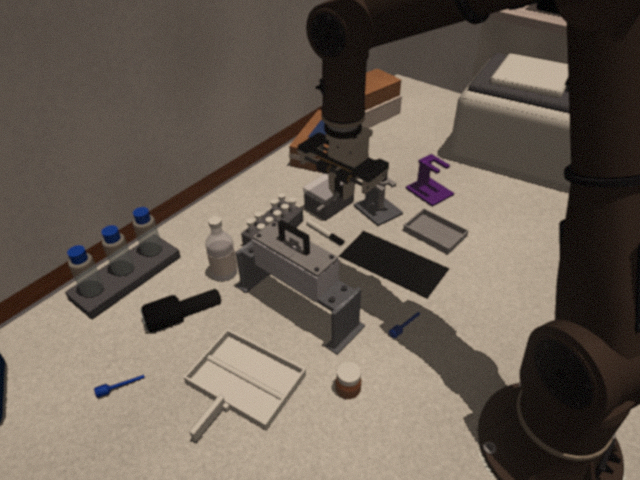

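>>> servo_tool(
  plan=[
    [[-2,-2,1],[0,0,-8]],
    [[-4,-4,1],[0,0,-16]],
    [[-6,-6,1],[0,0,-24]],
    [[-8,-9,1],[0,0,-32]],
    [[-10,-12,1],[0,0,-40]],
    [[-12,-15,1],[0,0,-48]],
    [[-14,-18,1],[0,0,-56]],
    [[-15,-21,1],[0,0,-64]],
    [[-15.6,-24.6,0],[0,0,-72]],
    [[-15.6,-24.6,-2],[0,0,-80]],
    [[-15.6,-24.6,-4],[0,0,-88]],
    [[-15.6,-24.6,-6],[0,0,-93]],
  ],
)

```text
clock: 9.45
position: [0.4144, -0.3771, 0.1591]
ee_rot: [-2.178, 0.096, 2.182]
force: [0.3, 0.1, -0.2]
width: 0.232
```

>>> servo_tool(
  plan=[
    [[0,0,0],[0,0,0]],
    [[0,0,0],[0,0,0]],
    [[0,0,0],[0,0,0]],
  ],
)

```text
clock: 9.75
position: [0.4148, -0.3772, 0.1597]
ee_rot: [-2.18, 0.094, 2.182]
force: [-0.4, -0.4, -0.1]
width: 0.234
```

```bash
python3 - <<'E'
from h import *
w=snap('wrist','w9');t=snap('top','t9');o=arm.observe();print(o['position'],np.round(cv2.Rodrigues(o['ee_rot'])[0],3).tolist(),o['joints'])
cv2.imwrite('pics/t9c.png',cv2.resize(t['frame'][180:340,340:540],None,fx=4,fy=3.7))
E
```

```text
[ 0.41488219 -0.37743395  0.16001996] [[-0.0, -0.083, -0.997], [-0.004, -0.997, 0.083], [-1.0, 0.004, 0.0]] [ 0.6435458   0.39577652 -0.00430269  1.8171642   0.00690781  0.92636931
 -1.01862555]
```

View pics/w9.png

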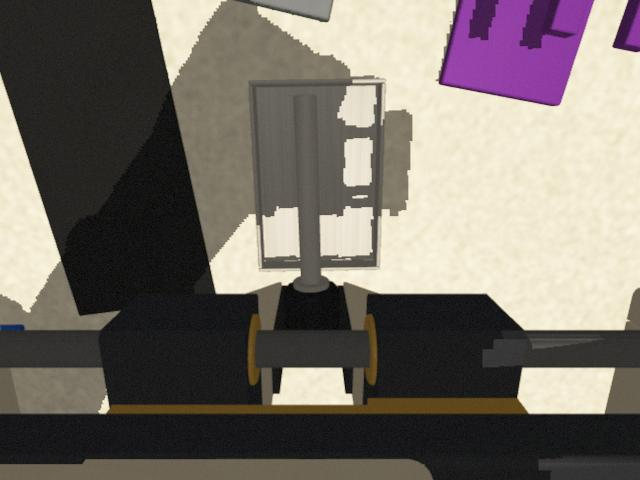

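```bash
python3 - <<'E'
from h import *
w=snap('wrist','w9')
C=np.array([at_z(w,a,.022) for a in [(249,82),(385,78),(380,268),(259,270)]]);print(np.round(C,4),C.mean(0))
M=[at_z(w,a,.003) for a in [(152,0),(215,293),(80,314),(0,80)]];print(np.round(M,4))
E
```

```text
[[ 0.521  -0.3428  0.022 ]
 [ 0.5159 -0.436   0.022 ]
 [ 0.378  -0.4276  0.022 ]
 [ 0.3842 -0.3334  0.022 ]] [ 0.44977611 -0.38495868  0.022     ]
[[ 0.5815 -0.2797  0.003 ]
 [ 0.3601 -0.2908  0.003 ]
 [ 0.3505 -0.1727  0.003 ]
 [ 0.5394 -0.1595  0.003 ]]
```

>>> servo_tool(
  plan=[
    [[0,-0.5,-3],[0,0,0]],
    [[0,-0.5,-6],[0,0,0]],
    [[0,-0.5,-9],[0,0,0]],
    [[0,-0.5,-11],[0,0,0]],
    [[0,-0.5,-13],[0,0,0]],
    [[0,-0.5,-14.7],[0,0,0]],
    [[0,-0.5,-14.7],[0,0,0]],
    [[0,-0.5,-14.7],[0,0,0]],
  ],
)

```text
clock: 10.7
position: [0.4151, -0.3827, 0.0135]
ee_rot: [-2.181, 0.096, 2.181]
force: [0.3, -0.1, -0.2]
width: 0.231
```

>>> servo_tool(
  plan=[
    [[0,0,0],[0,0,0]],
    [[0,0,0],[0,0,0]],
    [[0,0,0],[0,0,0]],
    [[0,0,0],[0,0,0]],
  ],
  grip=0.38,
)

```text
clock: 11.1
position: [0.4153, -0.3829, 0.0141]
ee_rot: [-2.182, 0.097, 2.181]
force: [0.1, 1.0, 0.2]
width: 0.382
```

>>> servo_tool(
  plan=[
    [[0,0,2],[0,0,0]],
    [[0,0,6],[0,0,0]],
    [[0,0,10],[0,0,0]],
    [[0,0,15],[0,0,0]],
    [[0,0,20],[0,0,0]],
    [[0,0,25],[0,0,0]],
    [[0,0,28],[0,0,0]],
    [[0,0,28],[0,0,0]],
    [[0,0,28],[0,0,0]],
  ],
)

```text
clock: 12.0
position: [0.4154, -0.3829, 0.2945]
ee_rot: [-2.184, 0.097, 2.18]
force: [-0.9, -0.6, -0.6]
width: 0.382
```

```bash
python3 - <<'E'
from h import *
w=snap('wrist','w10');o=arm.observe();print(o['position'],o['clock'],o['width'])
E
```

```text
[ 0.41490435 -0.38251702  0.29334892] 12.05 0.37516247685011045
```

View pics/w10.png

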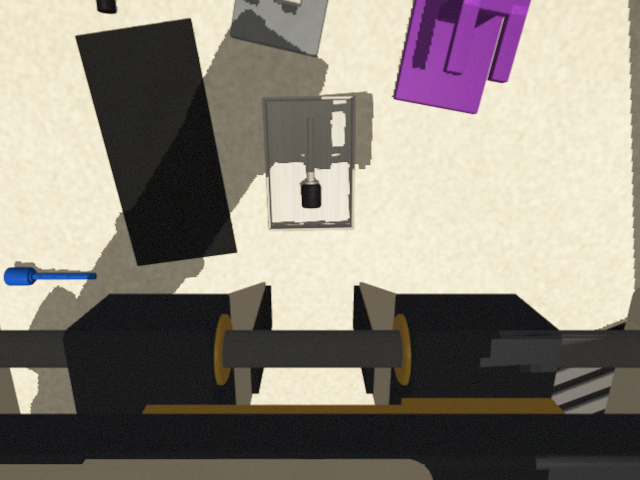

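>>> servo_tool(
  plan=[
    [[2,4,0],[0,0,4.3]],
    [[4,8,0],[0,0,4.3]],
    [[5,12,0],[0,0,4.3]],
    [[7,16,0],[0,0,4.3]],
    [[8,20,0],[0,0,4.3]],
    [[10,24,0],[0,0,4.3]],
    [[11,28,0],[0,0,4.3]],
    [[13,32,0],[0,0,4.3]],
    [[14,36,0],[0,0,4.3]],
    [[15,39,0],[0,0,4.3]],
    [[15.7,41.3,0],[0,0,4.3]],
    [[15.7,41.3,0],[0,0,4.3]],
  ],
  grip=1,
)

```text
clock: 13.25
position: [0.5714, 0.0351, 0.2912]
ee_rot: [2.218, -0.005, -2.225]
force: [0.1, 0.5, 0.1]
width: 1.0
```

>>> servo_tool(
  plan=[
    [[0,0,0],[0,0,0]],
    [[0,0,0],[0,0,0]],
    [[0,0,0],[0,0,0]],
  ],
)

```text
clock: 13.55
position: [0.571, 0.0339, 0.2906]
ee_rot: [-2.216, 0.007, 2.226]
force: [0.4, -0.0, 0.7]
width: 1.002
```

```bash
python3 - <<'E'
from h import *
t=snap('top','t11');w=snap('wrist','w11');o=arm.observe();print(o['position'],np.round(cv2.Rodrigues(o['ee_rot'])[0],3).tolist(),o['joints'])
E
```

```text
[0.57125665 0.03401067 0.29110497] [[-0.004, -0.004, -1.0], [-0.003, -1.0, 0.004], [-1.0, 0.003, 0.003]] [ 0.01827481  0.32051722 -0.23235691  1.58924019  0.07899667  1.24488754
 -1.80267542]
```

View pics/w11.png

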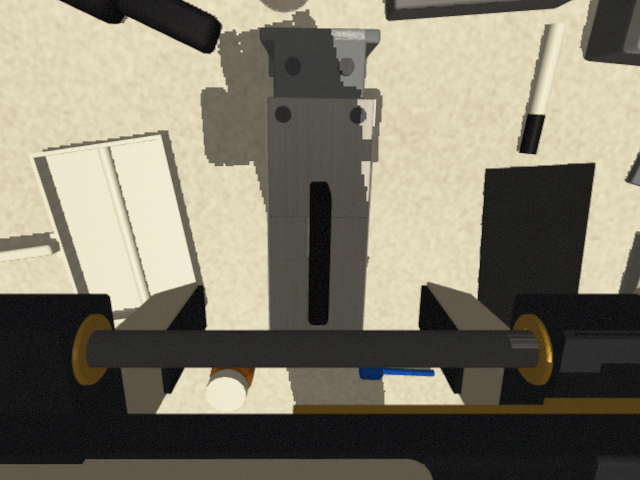

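>>> servo_tool(
  plan=[
    [[0.1,-0.4,-2],[0,0,-0.7]],
    [[0.1,-0.4,-4],[0,0,-0.7]],
    [[0.1,-0.4,-6],[0,0,-0.7]],
    [[0.1,-0.4,-7.4],[0,0,-0.7]],
    [[0.1,-0.4,-7.4],[0,0,-0.7]],
    [[0.1,-0.4,-7.4],[0,0,-0.7]],
  ],
)

```text
clock: 14.25
position: [0.5724, 0.0296, 0.2176]
ee_rot: [-2.211, 0.022, 2.218]
force: [0.3, 0.0, 0.3]
width: 0.997
```

>>> servo_tool(
  plan=[
    [[0,0,0],[0,0,0]],
    [[0,0,0],[0,0,0]],
    [[0,0,0],[0,0,0]],
    [[0,0,0],[0,0,0]],
    [[0,0,0],[0,0,0]],
    [[0,0,0],[0,0,0]],
    [[0,0,0],[0,0,0]],
    [[0,0,0],[0,0,0]],
    [[0,0,0],[0,0,0]],
    [[0,0,0],[0,0,0]],
    [[0,0,0],[0,0,0]],
    [[0,0,0],[0,0,0]],
  ],
  grip=0,
  squeeze=40,
)

```text
clock: 15.45
position: [0.5724, 0.0296, 0.2175]
ee_rot: [-2.211, 0.021, 2.218]
force: [0.3, -0.3, -0.1]
width: 0.128
```

>>> servo_tool(
  plan=[
    [[0,0,0],[0,0,0]],
    [[0,0,0.5],[0,0,0]],
    [[0,0,1],[0,0,0]],
    [[0,0,2],[0,0,0]],
    [[0,0,4],[0,0,0]],
    [[0,0,6],[0,0,0]],
    [[0,0,8],[0,0,0]],
    [[0,0,8],[0,0,0]],
  ],
)

```text
clock: 16.25
position: [0.5739, 0.03, 0.3009]
ee_rot: [-2.217, 0.021, 2.212]
force: [0.1, 0.6, -3.1]
width: 0.127
```

```bash
python3 - <<'E'
from h import *
t=snap('top','t12');w=snap('wrist','w12');o=arm.observe();print(o['position'],o['width'],o['force'],np.round(cv2.Rodrigues(o['ee_rot'])[0],3).tolist())
M=[at_z(t,a,.003) for a in [(351.5,229.5),(392.5,227.5),(401.5,316.5),(360,319.5)]];print(np.round(M,4),np.mean(M,0))
E
```

```text
[0.57237797 0.02967729 0.29755825] 0.12757168340515895 [-0.39004958  0.20487563 -4.76002045] [[-0.003, -0.016, -1.0], [-0.003, -1.0, 0.016], [-1.0, 0.003, 0.003]]
[[ 0.6    -0.1579  0.003 ]
 [ 0.604  -0.2743  0.003 ]
 [ 0.3561 -0.2886  0.003 ]
 [ 0.3498 -0.1747  0.003 ]] [ 0.4774659  -0.22387508  0.003     ]
```

View pics/w12.png

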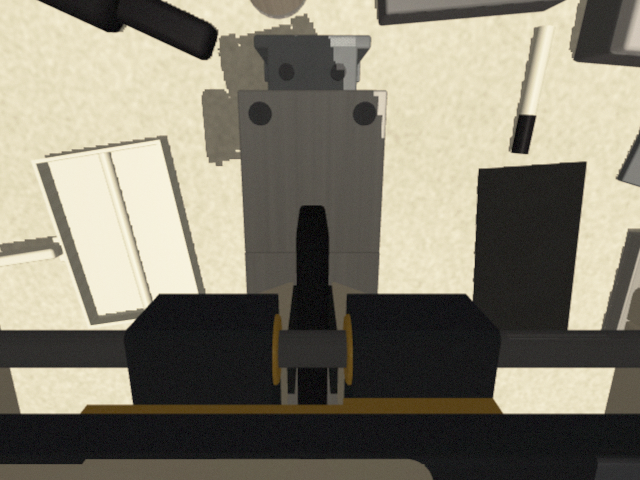

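View pics/t12.png

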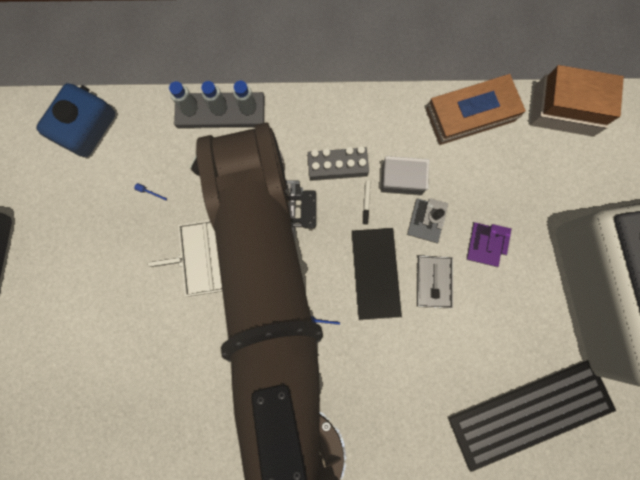

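>>> servo_tool(
  plan=[
    [[-1,-3,0],[0,0,1]],
    [[-2,-6,0],[0,0,2]],
    [[-3,-9,0],[0,0,3]],
    [[-5,-13,0],[0,0,4.4]],
    [[-6,-17,0],[0,0,4.4]],
    [[-8,-21,-2],[0,0,4.4]],
    [[-9.3,-24,-5],[0,0,4.4]],
    [[-9.3,-25.5,-8],[0,0,4.4]],
    [[-9.3,-25.5,-12],[0,0,4.4]],
    [[-9.3,-25.5,-15],[0,0,4.4]],
    [[-9.3,-25.5,-15],[0,0,4.4]],
    [[-9.3,-25.5,-15],[0,0,4.4]],
  ],
)

```text
clock: 17.55
position: [0.4789, -0.2251, 0.1473]
ee_rot: [2.185, 0.064, -2.194]
force: [0.7, -0.1, -3.0]
width: 0.128
```

```bash
python3 - <<'E'
from h import *
s=snap('side','s13');o=arm.observe();print(o['position'],o['width'],o['force'],np.round(cv2.Rodrigues(o['ee_rot'])[0],3).tolist())
E
```

```text
[ 0.47995401 -0.22538987  0.14847778] 0.12500939736726188 [ 0.09672205 -0.06420873 -2.93354266] [[-0.002, 0.061, -0.998], [-0.003, -0.998, -0.061], [-1.0, 0.003, 0.002]]
```

View pics/s13.png

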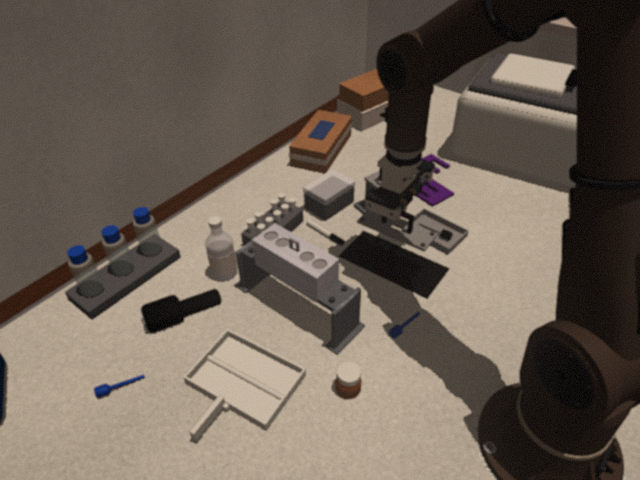

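>>> servo_tool(
  plan=[
    [[0,0,-3],[0,0,0]],
    [[0,0,-6],[0,0,0]],
    [[0,0,-8],[0,0,0]],
    [[0,0,-9.5],[0,0,0]],
    [[0,0,-10.2],[0,0,0]],
    [[0,0,-10.6],[0,0,0]],
    [[0,0,-10.6],[0,0,0]],
    [[0,0,-10.6],[0,0,0]],
  ],
)

```text
clock: 18.4
position: [0.4807, -0.2257, 0.0435]
ee_rot: [2.188, 0.062, -2.189]
force: [0.6, -0.2, -3.8]
width: 0.125
```

>>> servo_tool(
  plan=[
    [[0,0,-0.2],[0,0,0]],
    [[0,0,-0.3],[0,0,0]],
    [[0,0,-0.3],[0,0,0]],
    [[0,0,-0.3],[0,0,0]],
  ],
)

```text
clock: 18.8
position: [0.4809, -0.2257, 0.0406]
ee_rot: [2.189, 0.062, -2.189]
force: [0.0, -0.4, -2.0]
width: 0.126
```

>>> servo_tool(
  plan=[
    [[0,0,0],[0,0,0]],
    [[0,0,0],[0,0,0]],
    [[0,0,0],[0,0,0]],
    [[0,0,0],[0,0,0]],
    [[0,0,0],[0,0,0]],
  ],
  grip=0.5,
)

```text
clock: 19.3
position: [0.4809, -0.2257, 0.0407]
ee_rot: [2.189, 0.062, -2.189]
force: [0.0, -0.1, -0.4]
width: 0.487
```

>>> servo_tool(
  plan=[
    [[0,0,2],[0,0,0]],
    [[0,0,6],[0,0,0]],
    [[0,0,10],[0,0,0]],
    [[0,0,15],[0,0,0]],
    [[0,0,20],[0,0,0]],
    [[0,0,25],[0,0,0]],
    [[0,0,28],[0,0,0]],
    [[0,0,28],[0,0,0]],
    [[0,0,28],[0,0,0]],
  ],
)

```text
clock: 20.2
position: [0.481, -0.2257, 0.321]
ee_rot: [2.19, 0.061, -2.187]
force: [-0.7, -0.8, -1.0]
width: 0.5
```

```bash
python3 - <<'E'
from h import *
w=snap('wrist','w14');s=snap('side','s14');o=arm.observe();print(o['position'],o['joints'])
cv2.imwrite('pics/s14c.png',cv2.resize(s['frame'][200:320,210:460],None,fx=3.2,fy=3.2,interpolation=cv2.INTER_CUBIC))
E
```

```text
[ 0.48020994 -0.22546897  0.31932163] [ 0.42800826  0.22224816 -0.11480854  1.64871088  0.03036146  1.27299213
 -1.20304384]
```

View pics/w14.png

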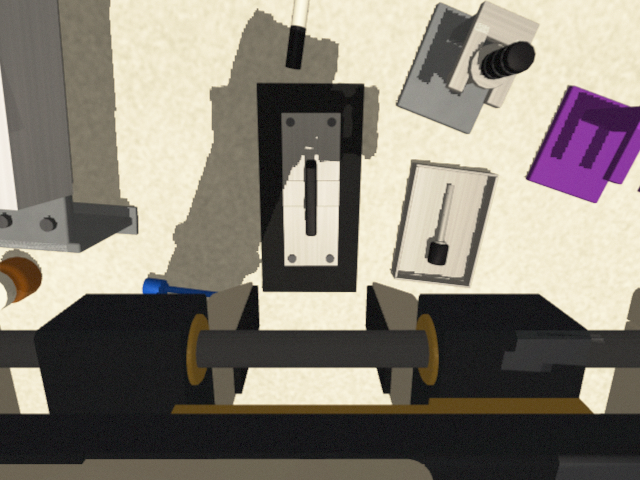

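View pics/s14c.png

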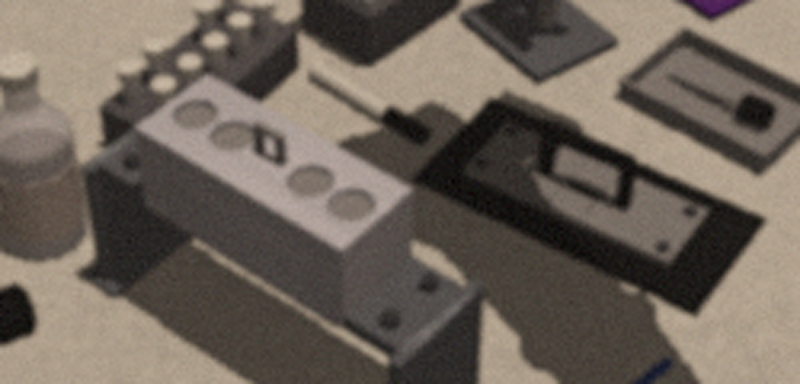

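>>> servo_tool(
  plan=[
    [[1,2,2],[0,0,8]],
    [[2,3,4],[0,0,16]],
    [[3,5,6],[0,0,24]],
    [[4,7,7],[0,0,32]],
    [[5,9,7],[0,0,40]],
    [[6,11,7],[0,0,48]],
    [[7,13,7],[0,0,56]],
    [[8,14,7],[0,0,64]],
    [[8.5,15,7],[0,0,72]],
    [[8.5,16,7],[0,0,80]],
    [[8.5,17,7],[0,0,88]],
    [[8.5,17.5,7],[0,0,94]],
  ],
  grip=1,
)

```text
clock: 21.5
position: [0.5647, -0.0494, 0.3875]
ee_rot: [1.107, 1.27, -1.108]
force: [-0.1, 0.2, -0.5]
width: 0.996
```

>>> servo_tool(
  plan=[
    [[0,0,0],[0,0,0]],
    [[0,0,0],[0,0,0]],
    [[0,0,0],[0,0,0]],
  ],
)

```text
clock: 21.8
position: [0.5645, -0.05, 0.3867]
ee_rot: [1.108, 1.27, -1.111]
force: [0.6, -0.2, 0.2]
width: 1.001
```

```bash
python3 - <<'E'
from h import *
w=snap('wrist','w15');o=arm.observe();print(o['position'],np.round(cv2.Rodrigues(o['ee_rot'])[0],3).tolist(),o['joints'])
cv2.imwrite('pics/w15c.png',cv2.resize(w['frame'][0:220,140:500],None,fx=2.2,fy=2.2,interpolation=cv2.INTER_CUBIC))
E
```

```text
[ 0.564639   -0.04991472  0.38695666] [[-0.001, 0.991, 0.134], [-0.001, 0.134, -0.991], [-1.0, -0.001, 0.001]] [ 0.32160249  0.29265426 -0.44849463  1.41560053  0.1271417   1.46239458
  0.01077389]
```

View pics/w15c.png

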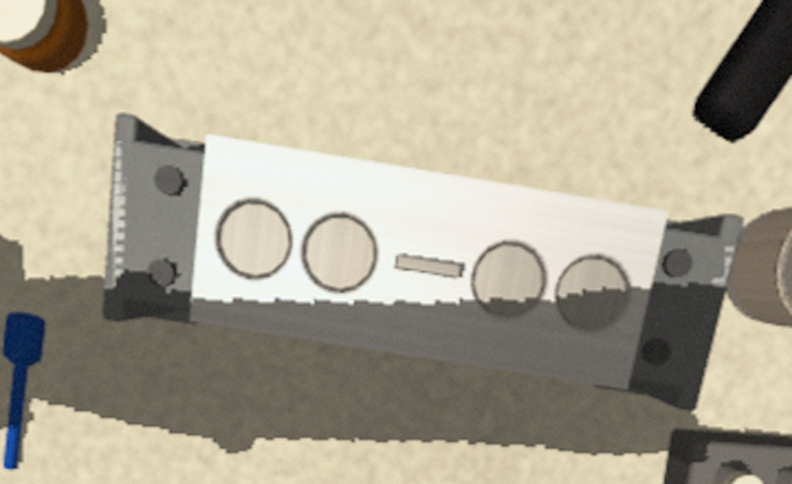

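```bash
python3 - <<'E'
from h import *
w=snap('wrist','w15');o=arm.observe()
f=lambda a,z:at_z(w,(140+a[0]/2.2,a[1]/2.2),z)
B=np.array([f(a,.180) for a in [(254,238),(340,252),(509,279),(592,293)]]);print(np.round(B,4));c=B.mean(0);print('centre',c, np.degrees(np.arctan2((B[3]-B[0])[1],(B[3]-B[0])[0])),np.linalg.norm(B[3]-B[0]))
E
```

```text
[[0.5042 0.032  0.18  ]
 [0.5383 0.0313 0.18  ]
 [0.6059 0.0303 0.18  ]
 [0.6396 0.0294 0.18  ]]
centre [0.57202765 0.03074763 0.18      ] -1.0738651946543705 0.13541664112004478
```

>>> servo_tool(
  plan=[
    [[-1,5,0],[0,0,0]],
    [[-2,10,0],[0,0,0]],
    [[-3,15,-1],[0,0,0]],
    [[-4,20,-3],[0,0,0]],
    [[-4.5,25,-5],[0,0,0]],
    [[-4.5,27,-7],[0,0,0]],
    [[-4.5,27,-7],[0,0,0]],
    [[-4.5,27,-7],[0,0,0]],
    [[-4.5,27,-7],[0,0,0]],
  ],
)

```text
clock: 22.8
position: [0.5205, 0.219, 0.3177]
ee_rot: [1.11, 1.268, -1.111]
force: [0.6, 0.2, 0.6]
width: 1.0
```

```bash
python3 - <<'E'
from h import *
w=snap('wrist','w16');w=snap('wrist','w16');o=arm.observe();print(o['position'],np.round(cv2.Rodrigues(o['ee_rot'])[0],3).tolist(),o['joints'])
E
```

```text
[0.52058083 0.21887101 0.31794821] [[0.001, 0.991, 0.132], [-0.001, 0.132, -0.991], [-1.0, 0.001, 0.001]] [-0.07460053  0.33363471 -0.56954673  1.54543565  0.18517403  1.31594457
 -0.53322929]
```

View pics/w16.png

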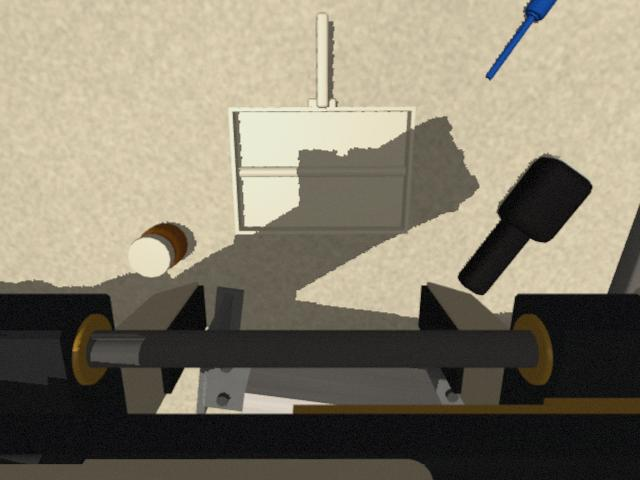

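```bash
python3 - <<'E'
from h import *
w=snap('wrist','w16')
C=np.array([at_z(w,a,.024) for a in [(229,108),(415,107),(409,233),(237,234)]]);print(np.round(C,4),C.mean(0))
F=np.array([at_z(w,a,.04) for a in [(322,13),(322,104)]]);print(F)
for a,b in [(C[0],C[1]),(C[3],C[2]),(F[1],F[0])]: print(np.degrees(np.arctan2((b-a)[1],(b-a)[0])))
E
```

```text
[[0.421  0.2993 0.024 ]
 [0.6175 0.3267 0.024 ]
 [0.6388 0.1892 0.024 ]
 [0.4408 0.1616 0.024 ]] [0.52953474 0.24420432 0.024     ]
[[0.50674702 0.39849499 0.04      ]
 [0.51843455 0.31565408 0.04      ]]
7.939075513851027
7.953163348590403
98.0305205704915
```

>>> servo_tool(
  plan=[
    [[-0.4,5,-3],[0,0,0]],
    [[-0.8,10,-7],[0,0,0]],
    [[-1,14,-11],[0,0,0]],
    [[-1,16.1,-16],[0,0,0]],
    [[-1,16.1,-20],[0,0,0]],
    [[-1,16.1,-24],[0,0,0]],
    [[-1,16.1,-28],[0,0,0]],
    [[-1,16.1,-30.4],[0,0,0]],
    [[-1,16.1,-30.4],[0,0,0]],
    [[-1,16.1,-30.4],[0,0,0]],
  ],
)

```text
clock: 23.95
position: [0.5113, 0.38, 0.0148]
ee_rot: [1.112, 1.267, -1.111]
force: [0.6, 0.3, 0.9]
width: 0.999
```

>>> servo_tool(
  plan=[
    [[0,0,0],[0,0,0]],
    [[0,0,0],[0,0,0]],
    [[0,0,0],[0,0,0]],
    [[0,0,0],[0,0,0]],
    [[0,0,0],[0,0,0]],
    [[0,0,0],[0,0,0]],
    [[0,0,0],[0,0,0]],
    [[0,0,0],[0,0,0]],
    [[0,0,0],[0,0,0]],
    [[0,0,0],[0,0,0]],
    [[0,0,0],[0,0,0]],
    [[0,0,0],[0,0,0]],
  ],
  grip=0,
  squeeze=30,
)

```text
clock: 25.15
position: [0.5111, 0.3799, 0.0148]
ee_rot: [1.112, 1.267, -1.111]
force: [-0.4, -0.4, -0.8]
width: 0.13
```

```bash
python3 - <<'E'
from h import *
w=snap('wrist','w17');s=snap('side','s17');o=arm.observe();print(o['position'],np.round(cv2.Rodrigues(o['ee_rot'])[0],3).tolist(),o['width'])
E
```

```text
[0.51112579 0.37994904 0.01475371] [[0.001, 0.991, 0.131], [-0.001, 0.131, -0.991], [-1.0, 0.001, 0.001]] 0.1291788092287732
```

View pics/s17.png

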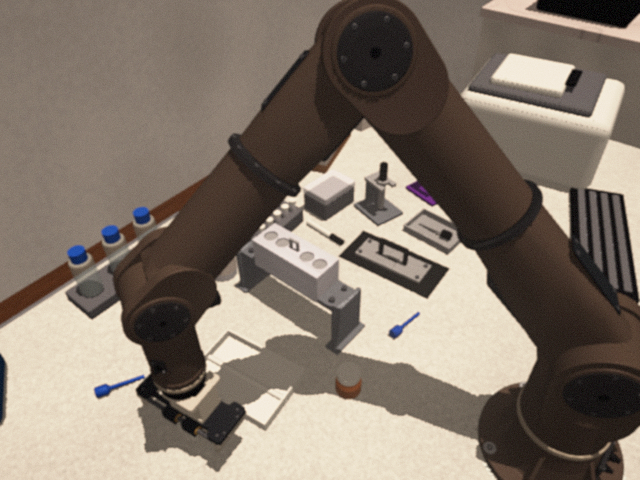

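>>> servo_tool(
  plan=[
    [[1,-0.5,0],[0,0,-2]],
    [[2.5,-1,0],[0,0,-4]],
    [[4,-2,0],[0,0,-6]],
    [[5.5,-3,0],[0,0,-8]],
    [[6.3,-4.5,0],[0,0,-9]],
    [[6.3,-6,0],[0,0,-9]],
    [[6.3,-8,0],[0,0,-9]],
    [[6.3,-10,0],[0,0,-9]],
    [[6.3,-11,0],[0,0,-9]],
    [[6.3,-11,0],[0,0,-9]],
    [[6.3,-11,0],[0,0,-9]],
  ],
)

```text
clock: 26.35
position: [0.5742, 0.2688, 0.0148]
ee_rot: [1.227, 1.194, -1.229]
force: [-0.2, -2.0, 0.6]
width: 0.129
```

```bash
python3 - <<'E'
from h import *
t=snap('top','t18');s=snap('side','s18');o=arm.observe();print(o['position'],np.round(cv2.Rodrigues(o['ee_rot'])[0],3).tolist(),o['width'],o['force'])
E
```

```text
[0.57396311 0.26999366 0.0147276 ] [[0.001, 1.0, -0.025], [-0.001, -0.025, -1.0], [-1.0, 0.001, 0.001]] 0.12556157985368888 [-0.43097152 -3.56929927  1.12715009]
```

View pics/s18.png

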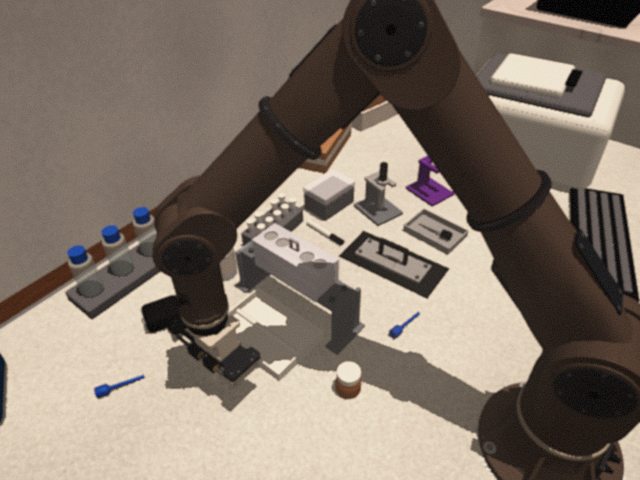

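>>> servo_tool(
  plan=[
    [[0,-1.5,0],[0,0,0]],
    [[0,-3,0],[0,0,0]],
    [[0,-4.5,0],[0,0,0]],
    [[0,-6,0],[0,0,0]],
    [[0,-7.5,0],[0,0,0]],
    [[0,-9,0],[0,0,0]],
    [[0,-10,0],[0,0,0]],
    [[0,-10.2,0],[0,0,0]],
    [[0,-10.2,0],[0,0,0]],
    [[0,-10.2,0],[0,0,0]],
  ],
)

```text
clock: 27.45
position: [0.5739, 0.1672, 0.0147]
ee_rot: [1.226, 1.194, -1.228]
force: [0.3, -3.5, 1.8]
width: 0.129
```

>>> servo_tool(
  plan=[
    [[0,0,0],[0,0,0]],
    [[0,0,0],[0,0,0]],
    [[0,0,0],[0,0,0]],
    [[0,0,0],[0,0,0]],
    [[0,0,0],[0,0,0]],
    [[0,0,0],[0,0,0]],
  ],
  grip=0.6,
)

```text
clock: 28.05
position: [0.5739, 0.1674, 0.0147]
ee_rot: [1.226, 1.195, -1.228]
force: [0.4, 1.1, -0.1]
width: 0.582
```

```bash
python3 - <<'E'
from h import *
w=snap('wrist','w19');s=snap('side','s19');o=arm.observe();print(o['position'],np.round(cv2.Rodrigues(o['ee_rot'])[0],3).tolist(),o['width'],o['force'])
E
```

```text
[0.57398337 0.16726658 0.0146814 ] [[0.001, 1.0, -0.025], [-0.003, -0.025, -1.0], [-1.0, 0.001, 0.003]] 0.5947026419217532 [ 0.03474169 -1.02146359  0.34269473]
```

View pics/s19.png

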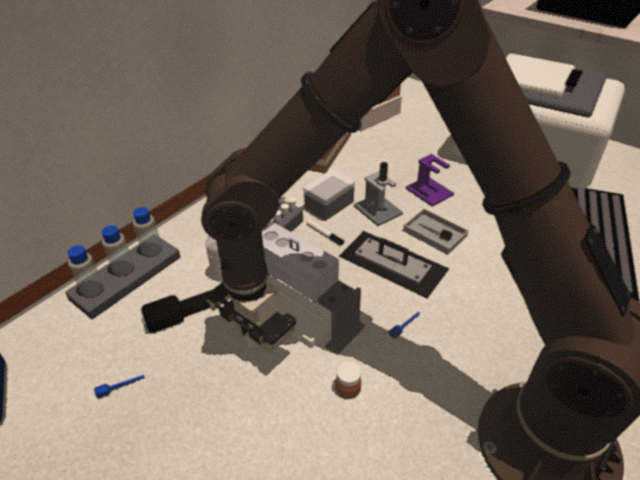

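View pics/w19.png

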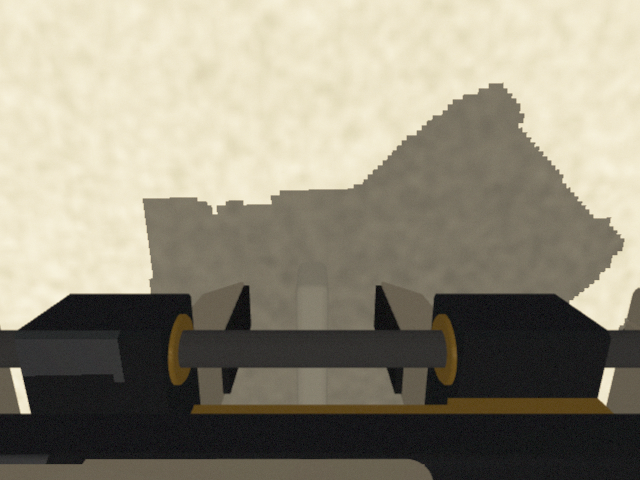

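>>> servo_tool(
  plan=[
    [[0,0,4],[0,0,0]],
    [[0,0,9],[0,0,0]],
    [[0,0,14],[0,0,0]],
    [[0,0,19],[0,0,0]],
    [[0,0,24],[0,0,0]],
    [[0,-3,28],[0,0,-3]],
    [[0,-7,32],[0,0,-6]],
    [[0,-12,33],[0,0,-9]],
    [[0,-17,33],[0,0,-12]],
    [[0,-22,33],[0,0,-15]],
    [[0,-27,33],[0,0,-18]],
    [[0,-32,33],[0,0,-21]],
  ],
)

```text
clock: 29.35
position: [0.5735, -0.1483, 0.3449]
ee_rot: [1.491, 0.994, -1.494]
force: [1.0, 0.7, -0.4]
width: 0.602
```

>>> servo_tool(
  plan=[
    [[0,-5,0],[0,0,0]],
    [[0,-10,0],[0,0,-2]],
    [[0,-15,0],[0,0,-3]],
    [[0,-20,0],[0,0,-4]],
    [[0,-25,0],[0,0,-4]],
    [[0,-26,0],[0,0,-4]],
    [[0,-26,0],[0,0,-4]],
    [[0,-26,0],[0,0,-4]],
    [[0,-26,0],[0,0,-4]],
  ],
)

```text
clock: 30.25
position: [0.5743, -0.406, 0.3454]
ee_rot: [1.539, 0.952, -1.54]
force: [0.5, 0.8, 0.1]
width: 0.605
```

```bash
python3 - <<'E'
from h import *
w=snap('wrist','w20');w=snap('wrist','w20');s=snap('side','s20');t=snap('top','t20');o=arm.observe();print(o['position'],np.round(cv2.Rodrigues(o['ee_rot'])[0],3).tolist(),o['width'])
E
```

```text
[ 0.5739106  -0.40709968  0.34545675] [[0.001, 0.895, -0.446], [-0.003, -0.446, -0.895], [-1.0, 0.002, 0.003]] 0.6016317556332512
```

View pics/w20.png

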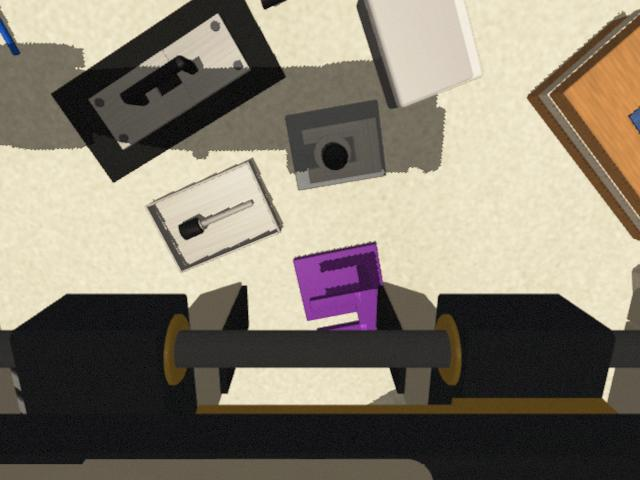

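View pics/t20.png

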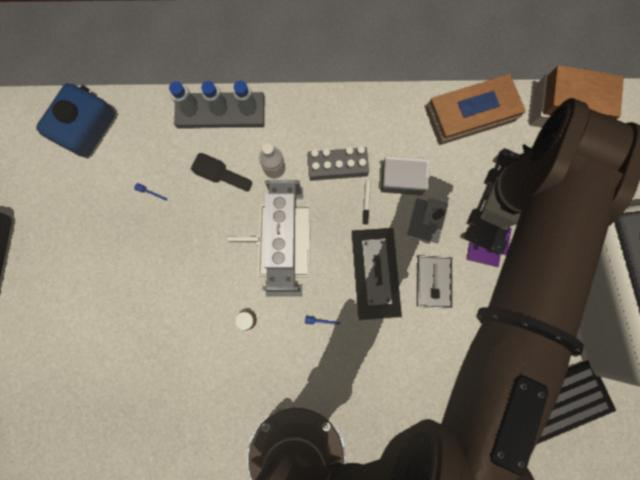

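View pics/s20.png

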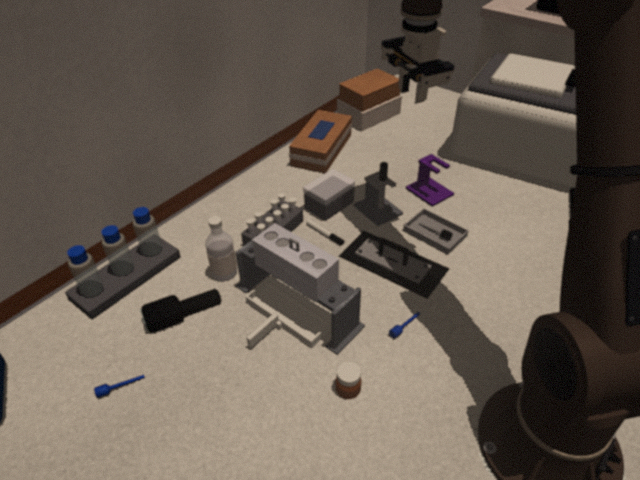

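```bash
python3 - <<'E'
from h import *
w=snap('wrist','w20');t=snap('top','t20')
cv2.imwrite('pics/w20c.png',cv2.resize(w['frame'][90:210,260:420],None,fx=5,fy=5,interpolation=cv2.INTER_CUBIC))
cv2.imwrite('pics/t20c.png',cv2.resize(t['frame'][170:310,200:340],None,fx=4.2,fy=4.2,interpolation=cv2.INTER_CUBIC))
E
```

```text
(no output)
```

View pics/w20c.png

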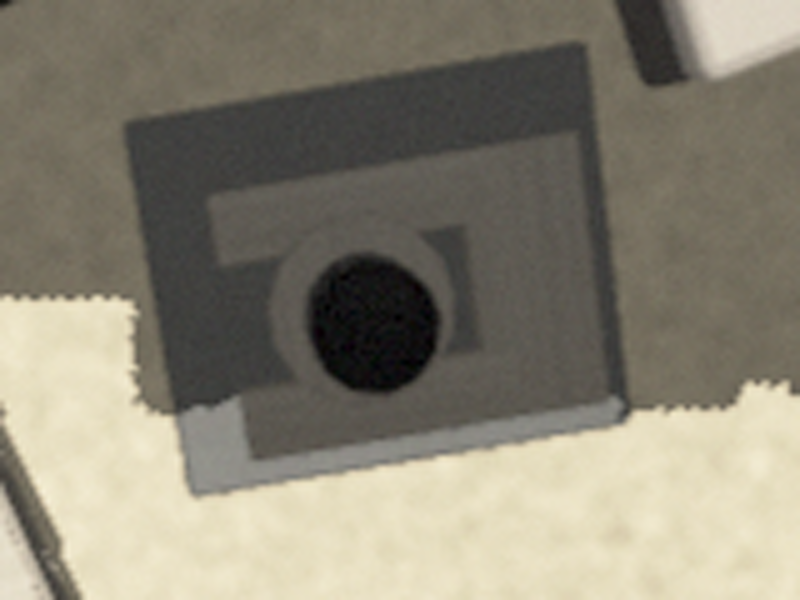

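View pics/t20c.png

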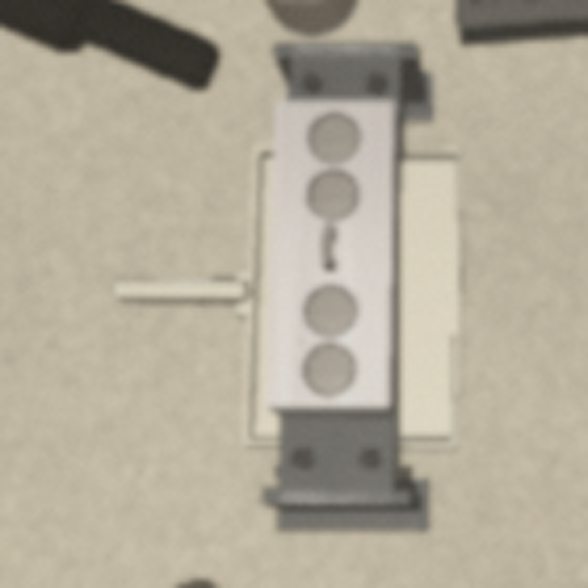

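```bash
cat >> h.py <<'E'
S0=np.array([0.572,0.0307]);A0=np.radians(-1.0)
def instand(P):
    d=np.array(P)[:2]-S0;c,s=np.cos(A0),np.sin(A0);return np.array([c*d[0]+s*d[1],-s*d[0]+c*d[1]])
E
python3 - <<'E'
from h import *
w=snap('wrist','w20');t=snap('top','t20')
f=lambda a,z:at_z(w,(260+a[0]/5,90+a[1]/5),z)
print('grip top',f((376,328),.162),'collar',f((362,312),.112))
B=np.array([f(a,.010) for a in [(127,122),(585,42),(625,412),(195,495)]]);print(B, B.mean(0),[np.degrees(np.arctan2((b-a)[1],(b-a)[0])) for a,b in [(B[0],B[1]),(B[3],B[2])]])
g=lambda a,z:at_z(t,(200+a[0]/4.2,170+a[1]/4.2),z)
C=np.array([g(a,.024) for a in [(258,153),(459,155),(452,440),(248,442)]]);print(np.round(C,4),C.mean(0),[instand(c) for c in C],instand(C.mean(0)))
E
```

```text
grip top [ 0.61343653 -0.37110802  0.162     ] collar [ 0.61338349 -0.37168104  0.112     ]
[[ 0.58485609 -0.31605084  0.01      ]
 [ 0.68795652 -0.3476202   0.01      ]
 [ 0.66218316 -0.42972482  0.01      ]
 [ 0.55938878 -0.40114395  0.01      ]] [ 0.62359614 -0.37363495  0.01      ] [np.float64(-17.024593282727967), np.float64(-15.538018430619235)]
[[ 0.6659  0.095   0.024 ]
 [ 0.6625 -0.0395  0.024 ]
 [ 0.4724 -0.0331  0.024 ]
 [ 0.4731  0.0997  0.024 ]] [0.56847708 0.03050542 0.024     ] [array([0.09272959, 0.0658954 ]), array([ 0.09173092, -0.06863054]), array([-0.09844149, -0.06557627]), array([-0.10009499,  0.06728726])] [-0.00351899 -0.00025604]
```

>>> servo_tool(
  plan=[
    [[4,3.6,-3],[0,0,0]],
    [[4,3.6,-7],[0,0,0]],
    [[4,3.6,-10],[0,0,0]],
    [[4,3.6,-12],[0,0,0]],
    [[4,3.6,-13],[0,0,0]],
    [[4,3.6,-13],[0,0,0]],
    [[4,3.6,-13],[0,0,0]],
  ],
)

```text
clock: 31.35
position: [0.614, -0.3724, 0.2163]
ee_rot: [1.54, 0.949, -1.541]
force: [0.1, 0.4, 0.8]
width: 0.602
```

```bash
python3 - <<'E'
from h import *
w=snap('wrist','w21');o=arm.observe();print(o['position'],np.round(cv2.Rodrigues(o['ee_rot'])[0],3).tolist(),o['width'])
E
```

```text
[ 0.61426443 -0.37249659  0.21678519] [[0.002, 0.894, -0.447], [-0.004, -0.447, -0.894], [-1.0, 0.004, 0.003]] 0.5985218455803395
```

View pics/w21.png

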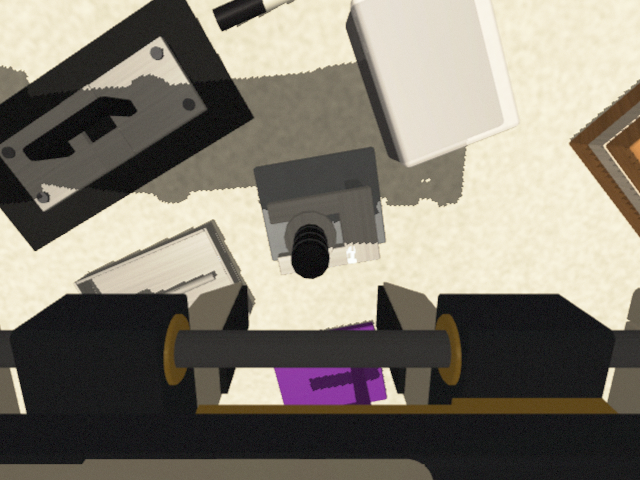

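>>> servo_tool(
  plan=[
    [[-0.1,0.1,-2],[0,0,0]],
    [[-0.1,0.1,-4],[0,0,0]],
    [[-0.1,0.1,-6],[0,0,0]],
    [[-0.1,0.1,-8],[0,0,0]],
    [[-0.1,0.1,-9.6],[0,0,0]],
    [[-0.1,0.1,-9.6],[0,0,0]],
    [[-0.1,0.1,-9.6],[0,0,0]],
  ],
)

```text
clock: 32.1
position: [0.6137, -0.3717, 0.1217]
ee_rot: [1.541, 0.947, -1.54]
force: [0.6, -0.1, 0.3]
width: 0.6
```

>>> servo_tool(
  plan=[
    [[0,0,0],[0,0,0]],
    [[0,0,0],[0,0,0]],
    [[0,0,0],[0,0,0]],
    [[0,0,0],[0,0,0]],
    [[0,0,0],[0,0,0]],
    [[0,0,0],[0,0,0]],
    [[0,0,0],[0,0,0]],
    [[0,0,0],[0,0,0]],
  ],
  grip=0,
  squeeze=55,
)

```text
clock: 32.9
position: [0.6137, -0.3717, 0.1219]
ee_rot: [1.541, 0.947, -1.54]
force: [-1.6, 0.4, 3.9]
width: 0.231
```

```bash
python3 - <<'E'
from h import *
w=snap('wrist','w22');o=arm.observe();print(o['position'],np.round(cv2.Rodrigues(o['ee_rot'])[0],3).tolist(),o['width'],o['force'])
E
```

```text
[ 0.61369622 -0.37171653  0.12194062] [[0.003, 0.894, -0.447], [-0.005, -0.447, -0.894], [-1.0, 0.005, 0.003]] 0.22975140765934388 [-2.65246539  0.95098156  4.24470105]
```

View pics/w22.png

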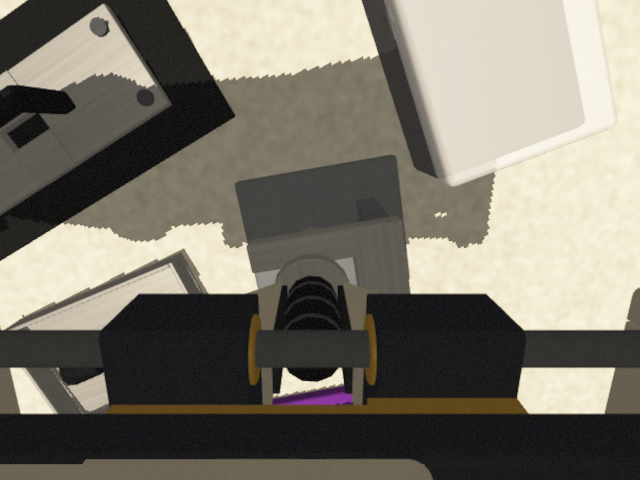

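>>> servo_tool(
  plan=[
    [[0,0,1],[0,0,0]],
    [[0,0,3],[0,0,0]],
    [[0,0,6],[0,0,0]],
    [[0,0,10],[0,0,0]],
    [[0,0,14],[0,0,0]],
    [[0,0,18],[0,0,0]],
    [[0,0,21],[0,0,0]],
    [[0,0,21.5],[0,0,0]],
    [[0,0,21.5],[0,0,0]],
  ],
)

```text
clock: 33.85
position: [0.614, -0.3717, 0.3376]
ee_rot: [1.541, 0.946, -1.539]
force: [0.2, 0.3, -3.1]
width: 0.225
```

>>> servo_tool(
  plan=[
    [[-1,3,0],[0,0,-6]],
    [[-2,6,0],[0,0,-12]],
    [[-3,9,0],[0,0,-18]],
    [[-4,13,0],[0,0,-24]],
    [[-5,17,0],[0,0,-30]],
    [[-6,21,0],[0,0,-36]],
    [[-7,25,0],[0,0,-42]],
    [[-8,29,0],[0,0,-48]],
    [[-9,33,0],[0,0,-54]],
    [[-10,37,0],[0,0,-60]],
    [[-11,40.4,0],[0,0,-64]],
    [[-11,40.4,0],[0,0,-64]],
  ],
)

```text
clock: 35.05
position: [0.5015, 0.038, 0.3359]
ee_rot: [2.214, -0.009, -2.228]
force: [0.3, 0.4, -1.8]
width: 0.234
```

>>> servo_tool(
  plan=[
    [[0,0,0],[0,0,0]],
    [[0,0,0],[0,0,0]],
    [[0,0,0],[0,0,0]],
  ],
)

```text
clock: 35.35
position: [0.5013, 0.0369, 0.335]
ee_rot: [-2.213, 0.011, 2.23]
force: [0.8, -0.9, -2.7]
width: 0.23
```

```bash
python3 - <<'E'
from h import *
w=snap('wrist','w23');s=snap('side','s23');t=snap('top','t23');o=arm.observe();print(o['position'],np.round(cv2.Rodrigues(o['ee_rot'])[0],3).tolist(),o['width'],o['force'],o['joints'])
cv2.imwrite('pics/s23c.png',cv2.resize(s['frame'][170:370,210:410],None,fx=3,fy=3,interpolation=cv2.INTER_CUBIC))
E
```

```text
[0.50158986 0.03711352 0.33560045] [[-0.006, -0.005, -1.0], [-0.005, -1.0, 0.005], [-1.0, 0.005, 0.006]] 0.23105728299276032 [ 0.44611252 -0.8748457  -2.16753461] [ 0.06201419  0.18413494 -0.29199765  1.66303008  0.05767403  1.30982896
 -1.81671662]
```

View pics/w23.png

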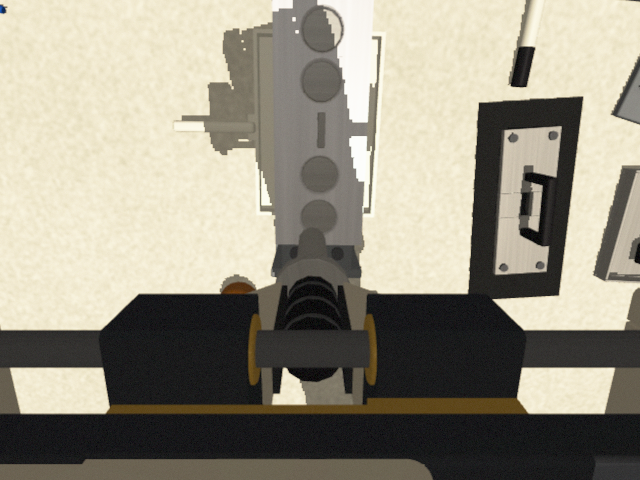

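View pics/s23c.png

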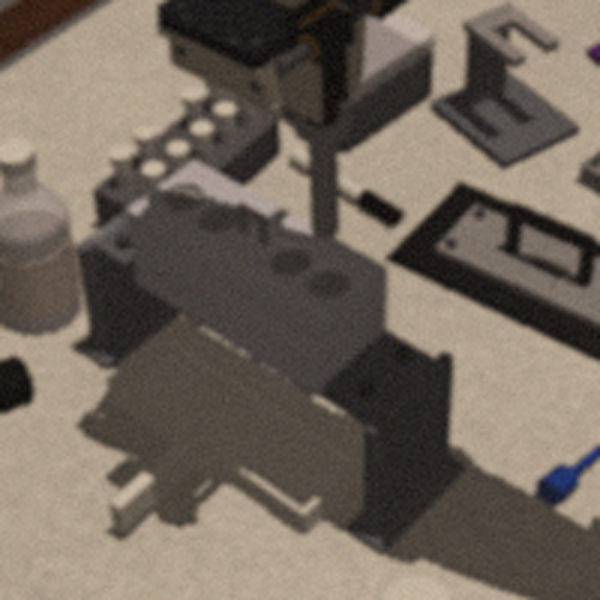

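>>> servo_tool(
  plan=[
    [[0.2,-0.5,-1],[0.3,-0.3,0]],
    [[0.2,-0.5,-2],[0.3,-0.3,0]],
    [[0.2,-0.5,-3.5],[0.3,-0.3,0]],
    [[0.2,-0.5,-3.5],[0.3,-0.3,0]],
    [[0.2,-0.5,-3.5],[0.3,-0.3,0]],
    [[0.2,-0.5,-3.5],[0.3,-0.3,0]],
  ],
)

```text
clock: 36.1
position: [0.5039, 0.0321, 0.301]
ee_rot: [-2.218, 0.005, 2.219]
force: [0.8, -0.4, -3.0]
width: 0.233
```

```bash
python3 - <<'E'
from h import *
w=snap('wrist','w24');o=arm.observe();R=cv2.Rodrigues(o['ee_rot'])[0];print(o['position'],np.round(R,3).tolist(),o['force'])
tip=o['position']+.104*R[:,0];print(tip,proj(w,tip), 'bore1',proj(w,[.504,.0319,.18]))
t=proj(w,tip).astype(int)
cv2.imwrite('pics/w24c.png',cv2.resize(w['frame'][100:300,220:420],None,fx=3,fy=3,interpolation=cv2.INTER_CUBIC))
E
```

```text
[0.50393012 0.03219714 0.30113364] [[-0.0, -0.005, -1.0], [0.001, -1.0, 0.005], [-1.0, -0.001, 0.0]] [ 0.50048584  0.01774991 -2.79716205]
[0.50389206 0.0322839  0.19713369] [312.7365485  239.56284715] bore1 [313.28446346 232.93159292]
```

View pics/w24c.png

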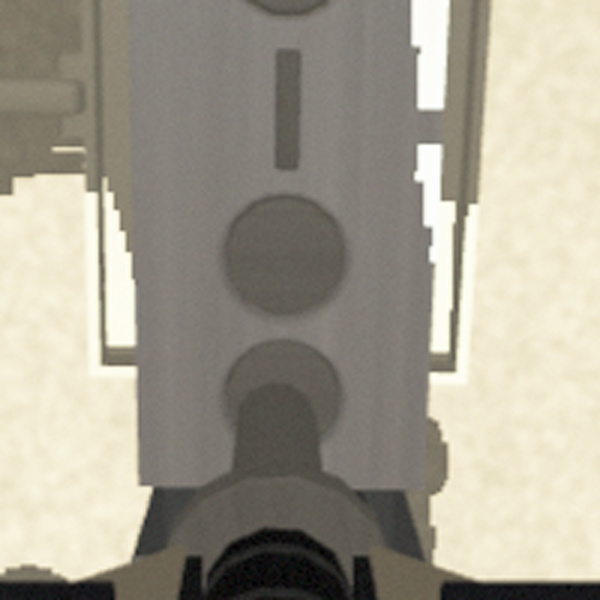

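>>> servo_tool(
  plan=[
    [[0,-0.1,-1],[0,0,0]],
    [[0,-0.1,-1.5],[0,0,0]],
    [[0,-0.1,-2],[0,0,0]],
    [[0,-0.1,-2.5],[0,0,0]],
    [[0,-0.1,-3],[0,0,0]],
    [[0,-0.1,-3.5],[0,0,0]],
    [[0,-0.1,-4],[0,0,0]],
  ],
)

```text
clock: 36.85
position: [0.5042, 0.0312, 0.261]
ee_rot: [-2.219, 0.005, 2.218]
force: [0.1, -0.5, 2.6]
width: 0.232
```

>>> servo_tool(
  plan=[
    [[0,0,-0.7],[0,0,0]],
    [[0,0,-1.4],[0,0,0]],
    [[0,0,-2.1],[0,0,0]],
    [[0,0,-2.8],[0,0,0]],
    [[0,0,-3.5],[0,0,0]],
    [[0,0,-4.2],[0,0,0]],
    [[0,0,-4.9],[0,0,0]],
    [[0,0,-5.5],[0,0,0]],
    [[0,0,-5.7],[0,0,0]],
    [[0,0,-5.7],[0,0,0]],
    [[0,0,-5.7],[0,0,0]],
  ],
)

```text
clock: 37.95
position: [0.5042, 0.0312, 0.204]
ee_rot: [-2.219, 0.005, 2.218]
force: [0.2, 0.4, -2.8]
width: 0.23
```

```bash
python3 - <<'E'
from h import *
w=snap('wrist','w25');s=snap('side','s25');o=arm.observe();print(o['position'],o['force'])
cv2.imwrite('pics/s25c.png',cv2.resize(s['frame'][170:370,210:410],None,fx=3,fy=3,interpolation=cv2.INTER_CUBIC))
E
```

```text
[0.50436567 0.03126505 0.20423049] [-0.07819493 -0.0309341  -1.78140402]
```

View pics/s25c.png

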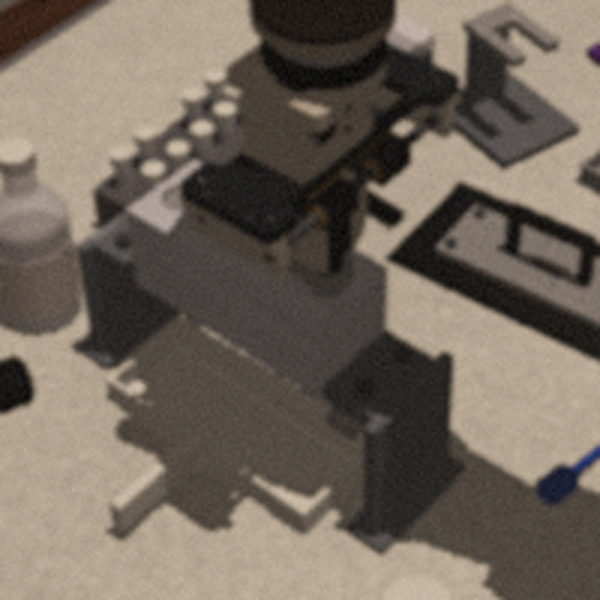

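View pics/w25.png

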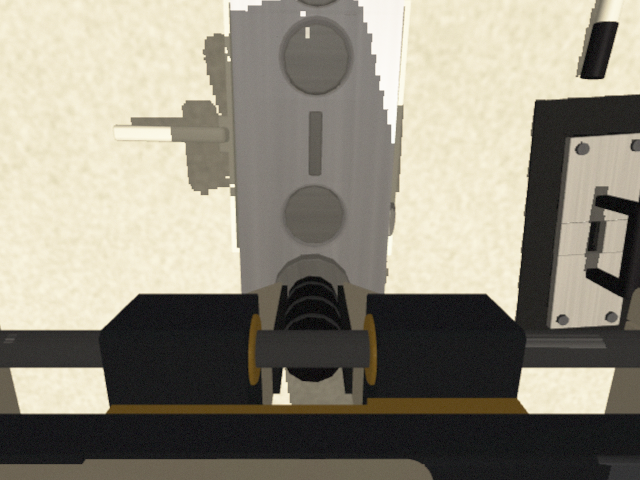

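>>> servo_tool(
  plan=[
    [[0,0,3],[0,0,0]],
    [[0,0,6],[0,0,0]],
    [[0,0,9],[0,0,0]],
    [[0,0,10.5],[0,0,0]],
    [[0,0,10.5],[0,0,0]],
    [[3.4,-0.1,10.5],[0,0,0]],
    [[3.4,-0.1,10.5],[0,0,0]],
    [[3.4,-0.1,10.5],[0,0,0]],
    [[3.4,-0.1,10.5],[0,0,0]],
  ],
)

```text
clock: 38.95
position: [0.5375, 0.0303, 0.3083]
ee_rot: [-2.217, 0.005, 2.22]
force: [-0.1, 0.2, -1.4]
width: 0.228
```

```bash
python3 - <<'E'
from h import *
w=snap('wrist','w26');t=snap('top','t26');s=snap('side','s26');o=arm.observe();R=cv2.Rodrigues(o['ee_rot'])[0];print(o['position'],np.round(R,3).tolist(),o['force'])
cv2.imwrite('pics/s26c.png',cv2.resize(s['frame'][170:370,210:410],None,fx=3,fy=3,interpolation=cv2.INTER_CUBIC))
cv2.imwrite('pics/t26c.png',cv2.resize(t['frame'][170:310,200:340],None,fx=4.2,fy=4.2,interpolation=cv2.INTER_CUBIC))
for q in ['vial1_c','vial2_c']: print([(np.round(x['at']),round(x['score'],2)) for x in arm.search_frame(s,q)],[(np.round(x['at']),round(x['score'],2)) for x in arm.search_frame(w,q)])
E
```

```text
[0.53780272 0.03031358 0.30906535] [[0.0, -0.005, -1.0], [0.001, -1.0, 0.005], [-1.0, -0.001, -0.0]] [ 0.23392207 -0.54174684 -1.59681789]
[(array([322., 310.]), 0.56), (array([395., 257.]), 0.33)] [(array([368., 225.]), 0.86)]
[(array([394., 257.]), 0.5)] [(array([315., 220.]), 0.95), (array([315.,  81.]), 0.74)]
```

View pics/w26.png

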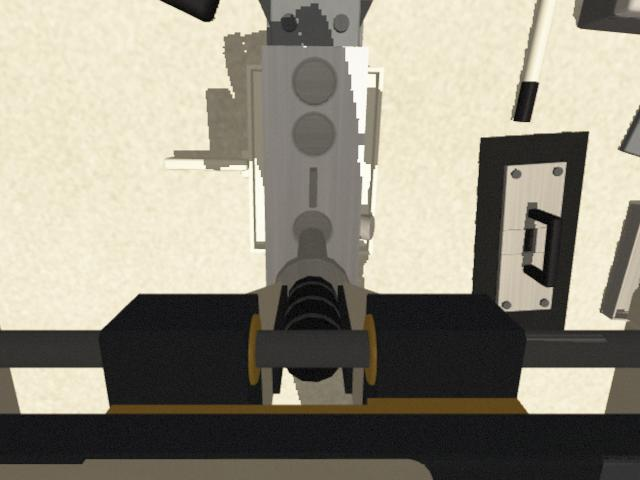

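View pics/s26c.png

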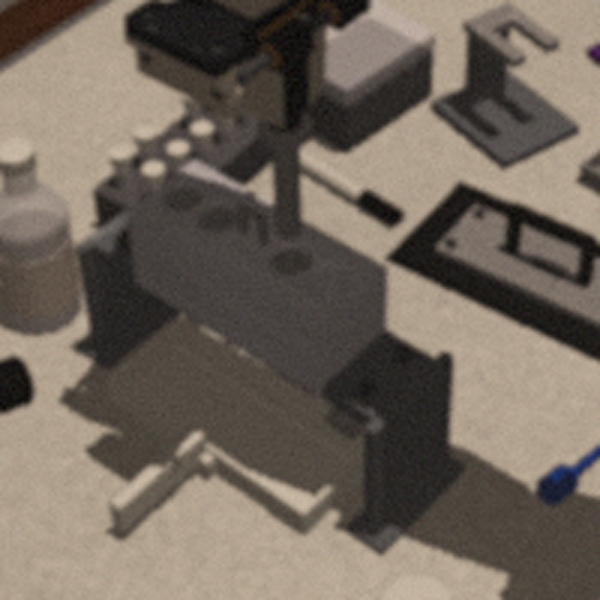

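```bash
python3 - <<'E'
from h import *
w=snap('wrist','w26')
cv2.imwrite('pics/w26c.png',cv2.resize(w['frame'][50:270,230:410],None,fx=3.3,fy=2.7,interpolation=cv2.INTER_CUBIC))
print('vial end',at_z(w,(374,226),.02),'wall bottom corner',at_z(w,(371,249),.024),'wall top', at_z(w,(383,68),.024))
E
```

```text
vial end [ 0.50227555 -0.03938855  0.02      ] wall bottom corner [ 0.47601089 -0.03633832  0.024     ] wall top [ 0.66916175 -0.04171524  0.024     ]
```

View pics/w26c.png

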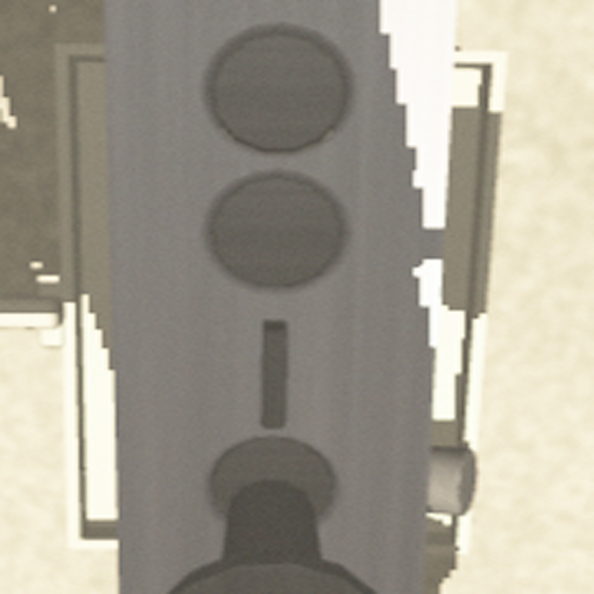

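View pics/t26c.png

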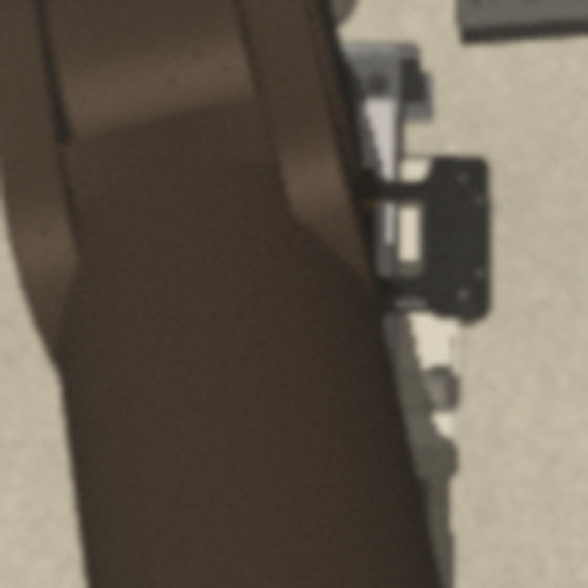

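```bash
python3 - <<'E'
from h import *
w=snap('wrist','w26');t=snap('top','t26')
for a in [(452,388),(457,388)]: print(tri(w,(373.5,226),t,(200+a[0]/4.2,170+a[1]/4.2)))
E
```

```text
(array([ 0.50576596, -0.03505281,  0.03666267]), np.float64(0.0027209859188674053))
(array([ 0.50544318, -0.03692638,  0.03261579]), np.float64(0.0001145032423933961))
```

>>> servo_tool(
  plan=[
    [[0,0,-1.5],[0,0,0]],
    [[0,0,-2.5],[0,0,0]],
    [[0,0,-3.3],[0,0,0]],
    [[0,0,-4.1],[0,0,0]],
    [[0,0,-5],[0,0,0]],
    [[0,0,-5.9],[0,0,0]],
    [[0,0,-6.8],[0,0,0]],
    [[0,0,-7.7],[0,0,0]],
    [[0,0,-8.6],[0,0,0]],
    [[0,0,-9.5],[0,0,0]],
    [[0,0,-10.4],[0,0,0]],
    [[0,0,-10.5],[0,0,0]],
  ],
)

```text
clock: 40.65
position: [0.5369, 0.03, 0.2022]
ee_rot: [-2.215, 0.005, 2.222]
force: [-0.5, -0.7, -2.6]
width: 0.235
```

>>> servo_tool(
  plan=[
    [[0,0,0],[0,0,0]],
    [[0,0,0],[0,0,0]],
  ],
)

```text
clock: 40.85
position: [0.5365, 0.03, 0.2019]
ee_rot: [-2.215, 0.005, 2.223]
force: [-0.9, 0.4, -1.8]
width: 0.231
```

>>> servo_tool(
  plan=[
    [[0,0,3],[0,0,0]],
    [[0,0,6],[0,0,0]],
    [[0,0,9],[0,0,0]],
    [[0,0,10.8],[0,0,0]],
    [[0,0,10.8],[0,0,0]],
    [[0,0,10.8],[0,0,0]],
  ],
)

```text
clock: 41.45
position: [0.5364, 0.0299, 0.3095]
ee_rot: [-2.215, 0.005, 2.223]
force: [-0.2, -0.3, -1.9]
width: 0.231
```

```bash
python3 - <<'E'
from h import *
w=snap('wrist','w27');s=snap('side','s27');o=arm.observe();R=cv2.Rodrigues(o['ee_rot'])[0];print(o['position'],np.round(R,3).tolist(),o['force'],o['width'])
cv2.imwrite('pics/s27c.png',cv2.resize(s['frame'][170:370,210:410],None,fx=3,fy=3,interpolation=cv2.INTER_CUBIC))
E
```

```text
[0.5358265  0.02979984 0.30846675] [[-0.006, -0.005, -1.0], [0.0, -1.0, 0.005], [-1.0, -0.0, 0.006]] [-0.07178779 -0.4703024  -3.09273392] 0.23173306532522092
```

View pics/w27.png

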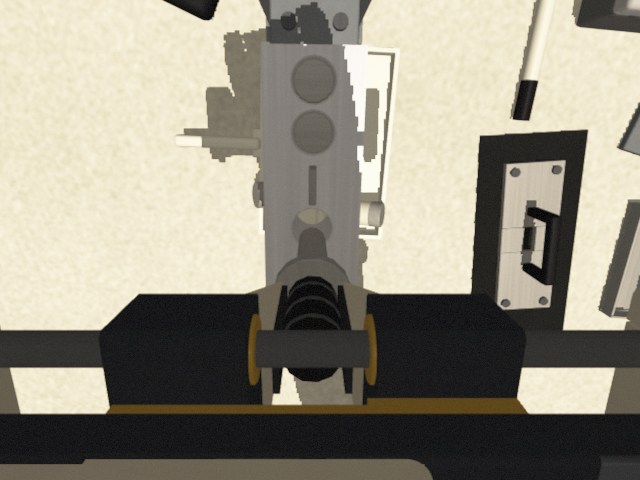

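View pics/s27c.png

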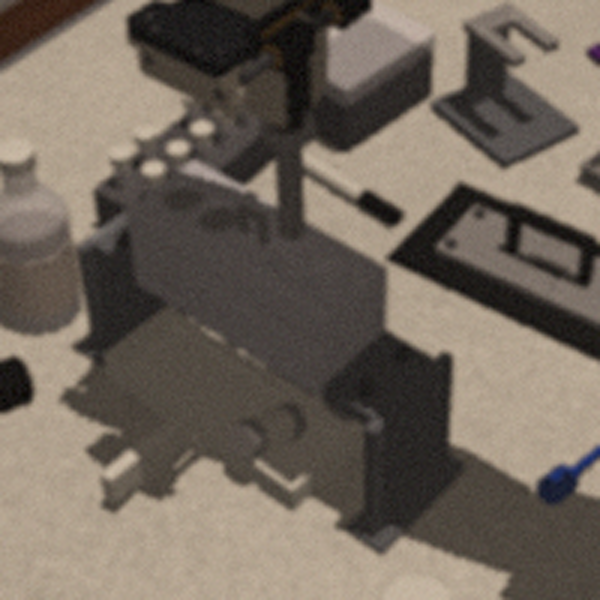

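```bash
python3 - <<'E'
from h import *
s=snap('side','s28');w=snap('wrist','w28')
a=s['frame'][260:370,230:350].astype(float); a=np.clip(a*1.6,0,255).astype(np.uint8)
cv2.imwrite('pics/s28c.png',cv2.resize(a,None,fx=5.4,fy=5.4,interpolation=cv2.INTER_CUBIC))
a=w['frame'][30:260,220:420].astype(float); a=np.clip(a*1.2,0,255).astype(np.uint8)
cv2.imwrite('pics/w28c.png',cv2.resize(a,None,fx=3.2,fy=2.6,interpolation=cv2.INTER_CUBIC))
E
```

```text
(no output)
```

View pics/s28c.png

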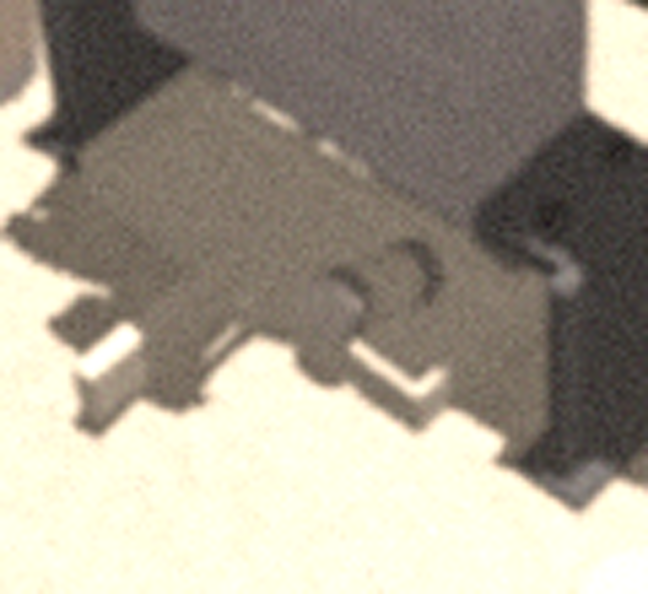

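View pics/w28c.png

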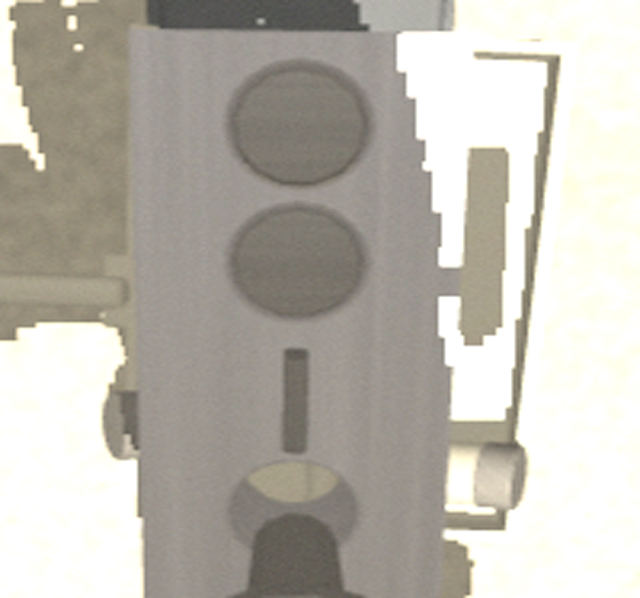

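```bash
python3 - <<'E'
from h import *
w=snap('wrist','w28');s=snap('side','s28')
P=lambda a:(220+a[0]/3.2,30+a[1]/2.6); Q=lambda a:(230+a[0]/5.4,260+a[1]/5.4)
tr=at_z(w,P((560,55)),.024);br=at_z(w,P((506,527)),.024);print(tr,br,np.linalg.norm(tr-br));d=(tr-br)[:2];d/=np.linalg.norm(d);yaw=np.degrees(np.arctan2(d[1],d[0]));n=np.array([-d[1],d[0]])
c=(tr+br)[:2]/2+n*.07;print('yaw',yaw,'centre',c,instand(c))
bl=at_z(s,Q((418,390)),.024);print('side near corner',bl, 'pred',br[:2]+n*.14)
fe=at_z(s,Q((85,370)),.04);print('fin end',fe)
for z in (.02,.03,.04,.05): print(z,at_z(w,P((118,425)),z),at_z(s,Q((335,310)),z))
print(tri(w,P((112,425)),s,Q((335,305))))
E
```

```text
[ 0.68032456 -0.05342673  0.024     ] [ 0.49124796 -0.0443187   0.024     ] 0.1892958483268939
yaw -2.7578696620091234 centre [0.58915433 0.02104621] [ 0.0173202  -0.00935293]
side near corner [0.49277158 0.08810721 0.024     ] pred [0.4979841  0.09551915]
fin end [0.59374903 0.17062901 0.04      ]
0.02 [0.53607118 0.09228163 0.02      ] [0.54763866 0.0753704  0.02      ]
0.03 [0.53774109 0.09087675 0.03      ] [0.54185476 0.08129684 0.03      ]
0.04 [0.539411   0.08947188 0.04      ] [0.53607087 0.08722328 0.04      ]
0.05 [0.54108091 0.08806701 0.05      ] [0.53028698 0.09314971 0.05      ]
(array([0.53795277, 0.08906586, 0.04299068]), np.float64(0.005568797985383837))
```

>>> servo_tool(
  plan=[
    [[0,-1,2],[0,0,3]],
    [[0,-3,3],[0,0,8]],
    [[1,-7,3],[0,0,14]],
    [[2,-11,3],[0,0,20]],
    [[3,-15,3],[0,0,26]],
    [[4,-19,3],[0,0,32]],
    [[5,-23,3],[0,0,38]],
    [[6,-27,3],[0,0,44]],
    [[7,-31,3],[0,0,50]],
    [[7.8,-35,3],[0,0,56]],
    [[7.8,-38,3],[0,0,60]],
    [[7.8,-40.1,3],[0,0,63.7]],
  ],
)

```text
clock: 42.95
position: [0.6134, -0.3743, 0.3374]
ee_rot: [1.536, 0.951, -1.547]
force: [0.5, -0.5, -1.6]
width: 0.233
```

>>> servo_tool(
  plan=[
    [[0,0,0],[0,0,0]],
    [[0,0,0],[0,0,0]],
    [[0,0,0],[0,0,0]],
  ],
)

```text
clock: 43.25
position: [0.6139, -0.3727, 0.3371]
ee_rot: [1.536, 0.953, -1.547]
force: [0.0, 0.7, -2.6]
width: 0.228
```

```bash
python3 - <<'E'
from h import *
t=snap('top','t29');s=snap('side','s29');w=snap('wrist','w29');o=arm.observe();R=cv2.Rodrigues(o['ee_rot'])[0];print(o['position'],np.round(R,3).tolist(),o['force'],o['width'])
cv2.imwrite('pics/t29c.png',cv2.resize(t['frame'][170:310,200:340],None,fx=4.2,fy=4.2,interpolation=cv2.INTER_CUBIC))
cv2.imwrite('pics/s29c.png',cv2.resize(np.clip(s['frame'][260:370,230:370]*1.3,0,255).astype(np.uint8),None,fx=5,fy=5,interpolation=cv2.INTER_CUBIC))
E
```

```text
[ 0.61394845 -0.37272867  0.3378063 ] [[-0.004, 0.895, -0.446], [-0.005, -0.446, -0.895], [-1.0, -0.002, 0.006]] [ 0.34436287  0.35060053 -2.02344714] 0.22933764817203484
```

View pics/t29c.png

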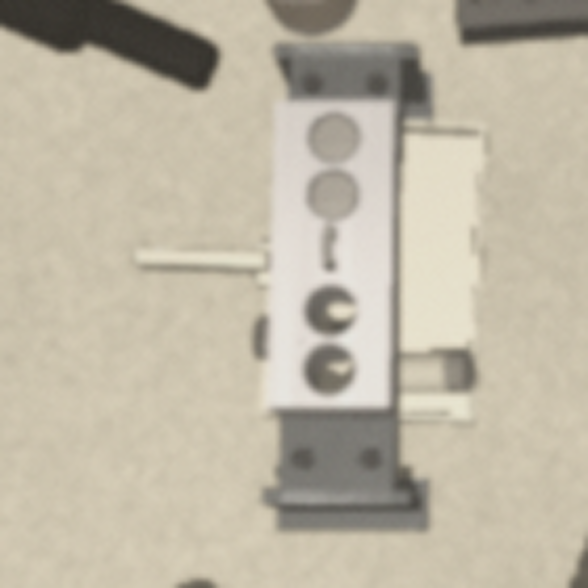

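View pics/s29c.png

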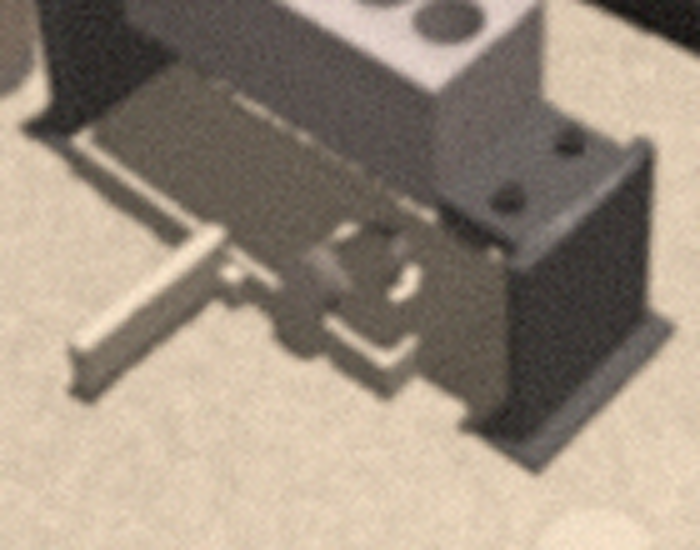

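View pics/w29.png

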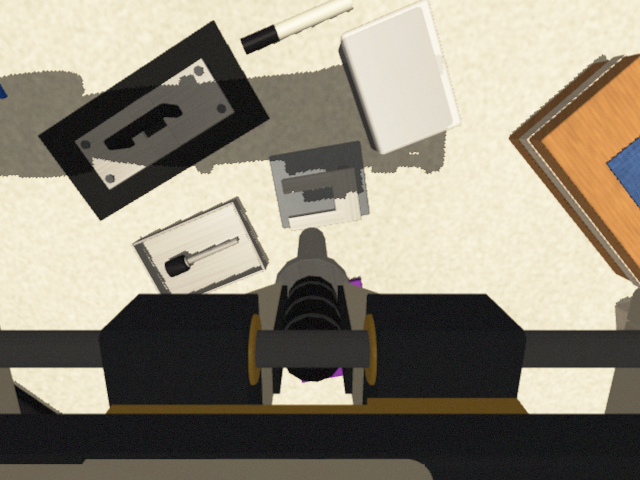

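>>> servo_tool(
  plan=[
    [[0,0.1,-4],[0,-0.4,0]],
    [[0,0.1,-8],[0,-0.4,0]],
    [[0,0.1,-11],[0,-0.4,0]],
    [[0,0.1,-11],[0,-0.4,0]],
    [[0,0.1,-11],[0,-0.4,0]],
    [[0,0.1,-14],[0,-0.4,0]],
    [[0,0.1,-17],[0,-0.4,0]],
    [[0,0.1,-19.5],[0,-0.4,0]],
    [[0,0.1,-21],[0,-0.4,0]],
    [[0,0.1,-21.5],[0,-0.4,0]],
    [[0,0.1,-21.5],[0,-0.4,0]],
    [[0,0.1,-21.5],[0,-0.4,0]],
  ],
)

```text
clock: 44.6
position: [0.6151, -0.3722, 0.1248]
ee_rot: [1.541, 0.946, -1.538]
force: [-0.4, -0.9, -2.1]
width: 0.229
```

```bash
python3 - <<'E'
from h import *
w=snap('wrist','w30');s=snap('side','s30');o=arm.observe();R=cv2.Rodrigues(o['ee_rot'])[0];print(o['position'],np.round(R,3).tolist(),o['force'],o['width'])
cv2.imwrite('pics/s30c.png',cv2.resize(s['frame'][120:240,330:450],None,fx=5,fy=5,interpolation=cv2.INTER_CUBIC))
E
```

```text
[ 0.61484312 -0.37213693  0.1245182 ] [[0.005, 0.895, -0.446], [-0.006, -0.446, -0.895], [-1.0, 0.007, 0.003]] [ 0.21362178 -0.65366026 -2.84986542] 0.22965411312396247
```

View pics/s30c.png

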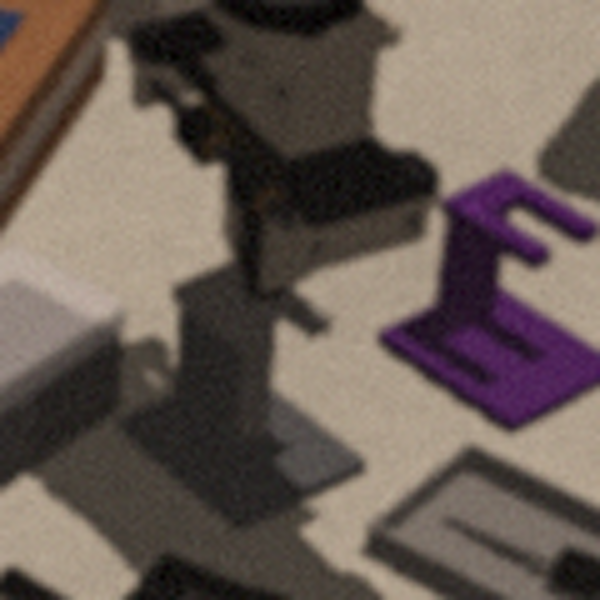

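View pics/w30.png

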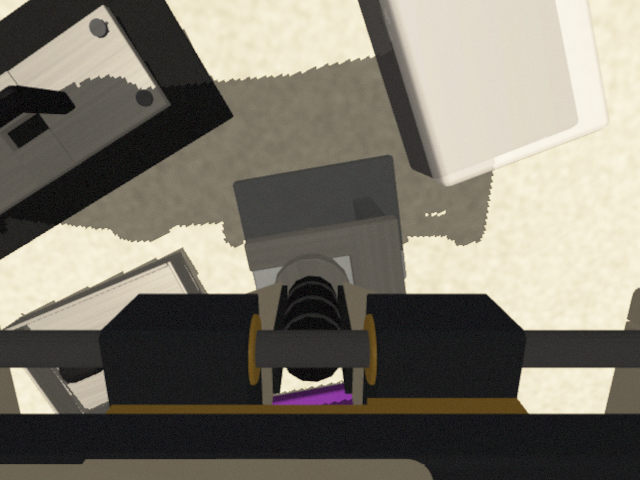

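Rod sits in the slot. Lower the last 3 mm and release.

>>> servo_tool(
  plan=[
    [[-0.1,0,-0.2],[0,0,0]],
    [[-0.1,0,-0.3],[0,0,0]],
    [[-0.1,0,-0.3],[0,0,0]],
  ],
)

```text
clock: 45.0
position: [0.6141, -0.3724, 0.122]
ee_rot: [1.541, 0.945, -1.537]
force: [0.0, -0.5, -0.3]
width: 0.231
```

>>> servo_tool(
  plan=[
    [[0,0,0],[0,0,0]],
    [[0,0,0],[0,0,0]],
    [[0,0,0],[0,0,0]],
    [[0,0,0],[0,0,0]],
    [[0,0,0],[0,0,0]],
  ],
  grip=0.6,
)

```text
clock: 45.5
position: [0.6141, -0.3724, 0.122]
ee_rot: [1.541, 0.945, -1.537]
force: [-0.1, 0.3, -0.6]
width: 0.586
```

>>> servo_tool(
  plan=[
    [[0,0,3],[0,0,0]],
    [[0,0,7],[0,0,0]],
    [[0,0,11],[0,0,0]],
    [[0,0,16],[0,0,0]],
    [[0,0,20],[0,0,0]],
    [[0,0,22],[0,0,0]],
    [[0,0,22],[0,0,0]],
  ],
)

```text
clock: 46.2
position: [0.6154, -0.3727, 0.3464]
ee_rot: [1.543, 0.939, -1.533]
force: [0.9, 0.9, -1.3]
width: 0.603
```

```bash
python3 - <<'E'
from h import *
w=snap('wrist','w31');s=snap('side','s31');o=arm.observe();R=cv2.Rodrigues(o['ee_rot'])[0];print(o['position'],np.round(R,3).tolist(),o['force'],o['width'])
cv2.imwrite('pics/s31c.png',cv2.resize(s['frame'][120:240,330:450],None,fx=4,fy=4,interpolation=cv2.INTER_CUBIC))
cv2.imwrite('pics/s31d.png',cv2.resize(np.clip(s['frame'][260:370,230:370]*1.3,0,255).astype(np.uint8),None,fx=5,fy=5,interpolation=cv2.INTER_CUBIC))
E
```

```text
[ 0.6140347 -0.3722838  0.3416929] [[0.006, 0.895, -0.446], [-0.006, -0.446, -0.895], [-1.0, 0.008, 0.003]] [ 0.66437914  0.38052812 -0.19215675] 0.6032470702788184
```

View pics/s31c.png

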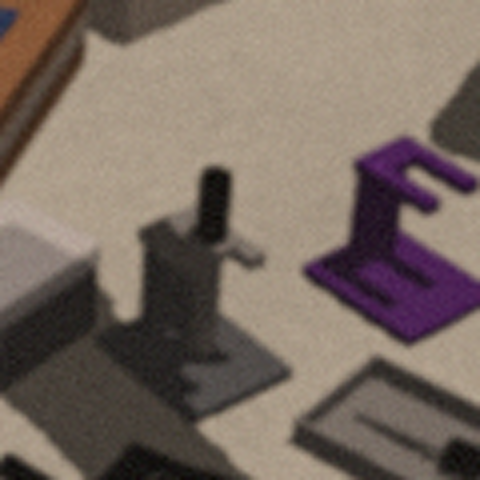

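View pics/s31d.png

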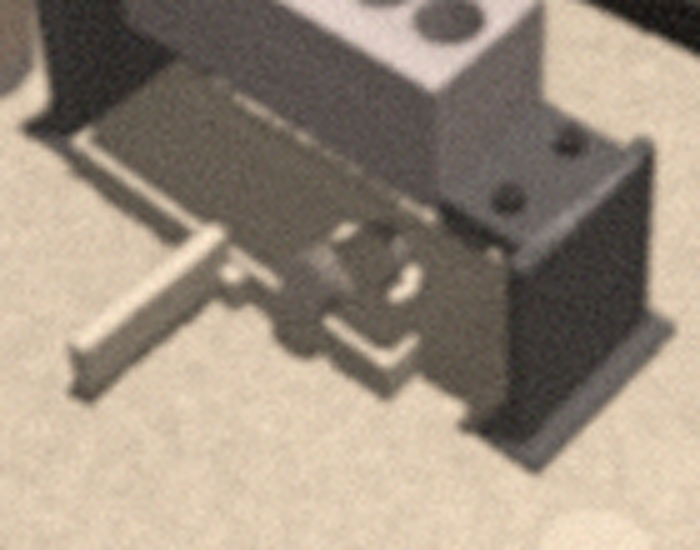

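```bash
python3 - <<'E'
from h import *
t=snap('top','t32');s=snap('side','s32')
g=lambda a,z:at_z(t,(200+a[0]/4.2,170+a[1]/4.2),z); Q=lambda a:(230+a[0]/5,260+a[1]/5)
print('fin top cam',g((137,257),.04),g((265,261),.04)); print('fin side cam',at_z(s,Q((75,350)),.04),at_z(s,Q((222,237)),.04))
C=[g((484,127),.024),g((470,422),.024)];d=(C[0]-C[1])[:2];print(C,np.linalg.norm(d),np.degrees(np.arctan2(d[1],d[0])));d/=np.linalg.norm(d);n=np.array([-d[1],d[0]]);c=(C[0]+C[1])[:2]/2+.07*n;print('c',c,instand(c),'handle',c+.137*n)
E
```

```text
fin top cam [0.59366824 0.17126174 0.04      ] [0.58978269 0.08754126 0.04      ]
fin side cam [0.59220404 0.17440918 0.04      ] [0.58519712 0.08987856 0.04      ]
[array([ 0.68151197, -0.05647612,  0.024     ]), array([ 0.48396847, -0.04499788,  0.024     ])] 0.1978766883129794 -3.325424544774709
c [0.58680071 0.01914513] [ 0.01500012 -0.0112948 ] handle [0.59474767 0.15591445]
```

>>> servo_tool(
  plan=[
    [[0,4,0],[0,0,2]],
    [[0,9,0],[0,0,4]],
    [[0,14,0],[0,0,6]],
    [[-1,19,0],[0,0,8]],
    [[-1,24,0],[0,0,10]],
    [[-1,29,0],[0,0,12]],
    [[-1,34,0],[0,0,15]],
    [[-2,39,0],[0,0,18]],
    [[-2,44,0],[0,0,21]],
    [[-2.1,49,0],[0,0,23.5]],
    [[-2.1,52.7,0],[0,0,23.5]],
    [[-2.1,52.7,0],[0,0,23.5]],
  ],
  grip=0.6,
)

```text
clock: 47.6
position: [0.5901, 0.1622, 0.3388]
ee_rot: [1.242, 1.187, -1.239]
force: [0.1, 0.2, 0.5]
width: 0.597
```

>>> servo_tool(
  plan=[
    [[0,0,0],[0,0,0]],
    [[0,0,0],[0,0,0]],
    [[0,0,0],[0,0,0]],
  ],
)

```text
clock: 47.9
position: [0.5902, 0.1607, 0.3382]
ee_rot: [1.242, 1.186, -1.241]
force: [0.7, 0.2, 0.2]
width: 0.603
```

```bash
python3 - <<'E'
from h import *
w=snap('wrist','w33');o=arm.observe();R=cv2.Rodrigues(o['ee_rot'])[0];print(o['position'],np.round(R,3).tolist(),o['force'],o['width'])
E
```

```text
[0.59036801 0.16060357 0.33841066] [[0.002, 0.999, -0.045], [-0.001, -0.045, -0.999], [-1.0, 0.002, 0.001]] [0.0635953  0.07558576 0.51446043] 0.6025150720816808
```

View pics/w33.png

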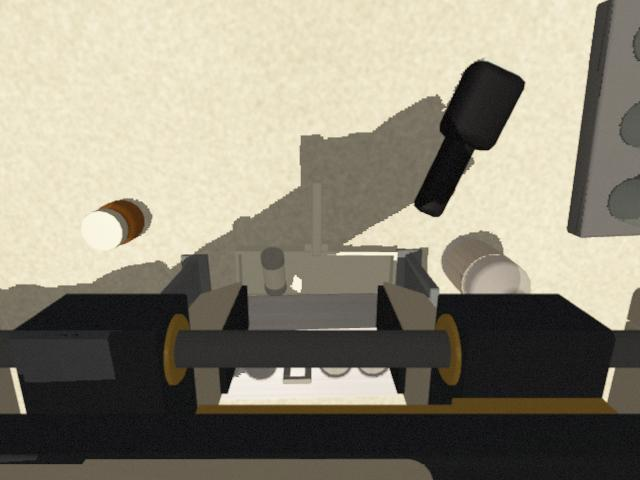

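```bash
python3 - <<'E'
from h import *
w=snap('wrist','w33')
cv2.imwrite('pics/w33c.png',cv2.resize(w['frame'][170:310,170:450],None,fx=2.8,fy=2.8,interpolation=cv2.INTER_CUBIC))
print(at_z(w,(317,184),.04),at_z(w,(317.5,245),.04),at_z(w,(237,248),.024),at_z(w,(397,246),.024))
E
```

```text
[0.59705797 0.17180224 0.04      ] [0.5947255 0.0997108 0.04     ] [0.49599646 0.09554321 0.024     ] [0.69209956 0.08934407 0.024     ]
```

View pics/w33c.png

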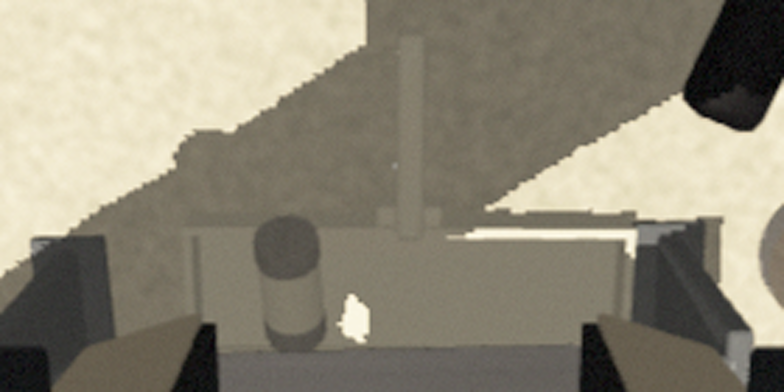

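>>> servo_tool(
  plan=[
    [[0.5,-0.6,-4],[0,0,0]],
    [[0.5,-0.6,-9],[0,0,0]],
    [[0.5,-0.6,-14],[0,0,0]],
    [[0.5,-0.6,-19],[0,0,0]],
    [[0.5,-0.6,-24],[0,0,0]],
    [[0.5,-0.6,-28],[0,0,0]],
    [[0.5,-0.6,-31],[0,0,0]],
    [[0.5,-0.6,-32.3],[0,0,0]],
    [[0.5,-0.6,-32.3],[0,0,0]],
    [[0.5,-0.6,-32.3],[0,0,0]],
  ],
)

```text
clock: 49.0
position: [0.5964, 0.1548, 0.017]
ee_rot: [1.244, 1.185, -1.24]
force: [-0.5, 0.1, 0.0]
width: 0.599
```

>>> servo_tool(
  plan=[
    [[0,0,0],[0,0,0]],
    [[0,0,0],[0,0,0]],
    [[0,0,0],[0,0,0]],
    [[0,0,0],[0,0,0]],
    [[0,0,0],[0,0,0]],
    [[0,0,0],[0,0,0]],
    [[0,0,0],[0,0,0]],
    [[0,0,0],[0,0,0]],
  ],
  grip=0,
  squeeze=30,
)

```text
clock: 49.8
position: [0.5963, 0.1549, 0.017]
ee_rot: [1.244, 1.185, -1.24]
force: [-0.8, -0.7, 2.5]
width: 0.127
```

```bash
python3 - <<'E'
from h import *
s=snap('side','s34');o=arm.observe();R=cv2.Rodrigues(o['ee_rot'])[0];print(o['position'],np.round(R,3).tolist(),o['force'],o['width'])
E
```

```text
[0.59628957 0.15484949 0.0169678 ] [[0.003, 0.999, -0.045], [0.0, -0.045, -0.999], [-1.0, 0.003, -0.0]] [-1.68514942  0.32907259  2.46813254] 0.12732880258146148
```

View pics/s34.png

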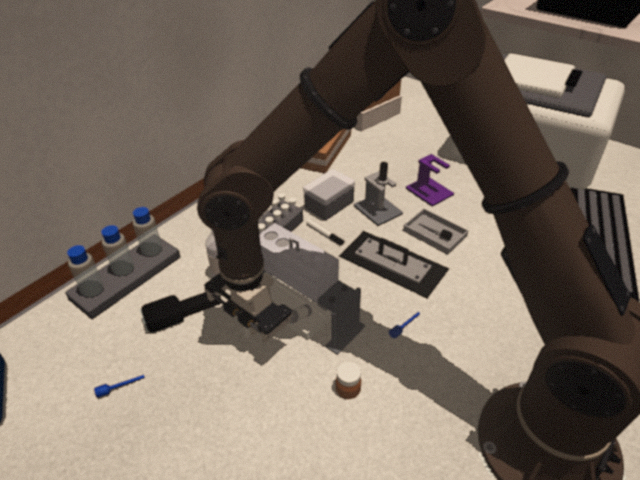

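>>> servo_tool(
  plan=[
    [[0,0.2,0],[0,0,0]],
    [[-0.3,0.5,0],[0,0,0.3]],
    [[-0.6,0.8,0],[0,0,0.6]],
    [[-0.9,1.1,0],[0,0,0.9]],
    [[-1.2,1.4,0],[0,0,1.2]],
    [[-1.5,1.6,0],[0,0,1.5]],
    [[-1.8,1.7,0],[0,0,1.6]],
    [[-2.1,1.7,0],[0,0,1.6]],
    [[-2.1,1.7,0],[0,0,1.6]],
    [[-2.1,1.7,0],[0,0,1.6]],
  ],
)

```text
clock: 50.85
position: [0.5751, 0.1722, 0.0169]
ee_rot: [1.224, 1.199, -1.219]
force: [1.2, 1.0, -0.2]
width: 0.129
```

>>> servo_tool(
  plan=[
    [[0,0,0],[0,0,0]],
    [[0,0,0],[0,0,0]],
    [[0,0,0],[0,0,0]],
    [[0,0,0],[0,0,0]],
    [[0,0,0],[0,0,0]],
  ],
  grip=0.6,
)

```text
clock: 51.35
position: [0.5751, 0.1721, 0.017]
ee_rot: [1.224, 1.199, -1.22]
force: [-1.1, -0.4, 0.0]
width: 0.513
```

>>> servo_tool(
  plan=[
    [[0,0,4],[0,0,0]],
    [[0,0,9],[0,0,0]],
    [[0,0,14],[0,0,0]],
    [[0,0,19],[0,0,0]],
    [[0,0,24],[0,0,0]],
    [[0,-3,28],[0,0,-3]],
    [[0,-7,32],[0,0,-6]],
    [[0,-12,33],[0,0,-9]],
    [[0,-17,33],[0,0,-12]],
    [[0,-22,33],[0,0,-15]],
    [[0,-27,33],[0,0,-18]],
    [[0,-32,33],[0,0,-21]],
  ],
)

```text
clock: 52.55
position: [0.5746, -0.1435, 0.3472]
ee_rot: [1.489, 0.998, -1.485]
force: [1.2, -0.5, -0.4]
width: 0.597
```

>>> servo_tool(
  plan=[
    [[1,-5,0],[0,0,0]],
    [[2,-10,0],[0,0,-2]],
    [[3,-15,0],[0,0,-3]],
    [[4,-20,0],[0,0,-4]],
    [[4,-23,0],[0,0,-4]],
    [[4,-23,0],[0,0,-4]],
    [[4,-23,0],[0,0,-4]],
    [[4,-23,0],[0,0,-4]],
  ],
)

```text
clock: 53.35
position: [0.615, -0.3718, 0.3473]
ee_rot: [1.538, 0.957, -1.532]
force: [0.3, 1.1, -0.8]
width: 0.601
```

```bash
python3 - <<'E'
from h import *
t=snap('top','t35');w=snap('wrist','w35');w=snap('wrist','w35');o=arm.observe();R=cv2.Rodrigues(o['ee_rot'])[0];print(o['position'],np.round(R,3).tolist(),o['force'],o['width'])
cv2.imwrite('pics/t35c.png',cv2.resize(t['frame'][170:310,200:340],None,fx=4.2,fy=4.2,interpolation=cv2.INTER_CUBIC))
E
```

```text
[ 0.61500727 -0.37187371  0.3478139 ] [[0.004, 0.899, -0.438], [-0.001, -0.438, -0.899], [-1.0, 0.004, -0.001]] [-0.03049659 -0.52935935  0.10423776] 0.6000502846699687
```

View pics/t35c.png

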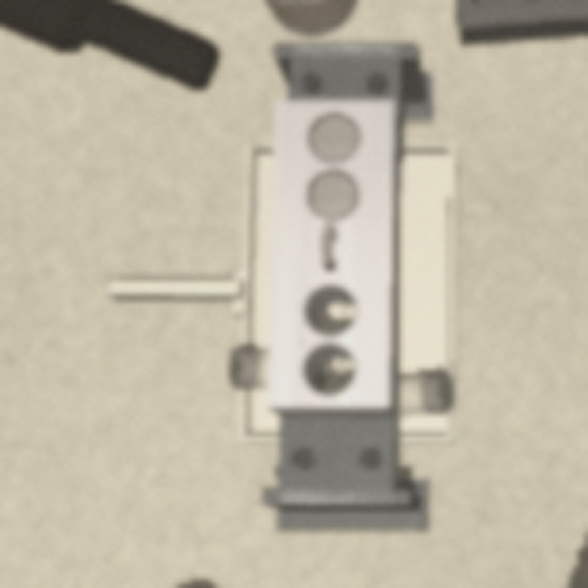

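View pics/w35.png

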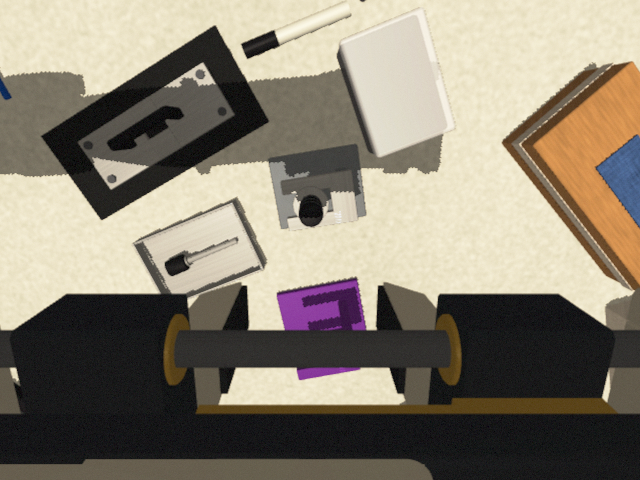

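>>> servo_tool(
  plan=[
    [[-0.1,0,-4],[0,0,0]],
    [[-0.1,0,-8],[0,0,0]],
    [[-0.1,0,-12],[0,0,0]],
    [[-0.1,0,-14],[0,0,0]],
    [[-0.1,0,-14],[0,0,0]],
    [[-0.1,0,-16],[0,0,0]],
    [[-0.1,0,-18],[0,0,0]],
    [[-0.1,0,-20],[0,0,0]],
    [[-0.1,0,-22],[0,0,0]],
    [[-0.1,0,-22.7],[0,0,0]],
    [[-0.1,0,-22.7],[0,0,0]],
    [[-0.1,0,-22.7],[0,0,0]],
  ],
)

```text
clock: 54.7
position: [0.615, -0.372, 0.1227]
ee_rot: [1.538, 0.954, -1.53]
force: [-0.1, 0.4, 0.5]
width: 0.603
```

>>> servo_tool(
  plan=[
    [[0,0,0],[0,0,0]],
    [[0,0,0],[0,0,0]],
    [[0,0,0],[0,0,0]],
    [[0,0,0],[0,0,0]],
    [[0,0,0],[0,0,0]],
    [[0,0,0],[0,0,0]],
    [[0,0,0],[0,0,0]],
    [[0,0,0],[0,0,0]],
  ],
  grip=0,
  squeeze=55,
)

```text
clock: 55.5
position: [0.6149, -0.372, 0.1227]
ee_rot: [1.538, 0.954, -1.53]
force: [-0.7, 1.1, 2.0]
width: 0.227
```

>>> servo_tool(
  plan=[
    [[0,0,1],[0,0,0]],
    [[0,0,3],[0,0,0]],
    [[0,0,6],[0,0,0]],
    [[0,0,10],[0,0,0]],
    [[0,0,14],[0,0,0]],
    [[0,0,18],[0,0,0]],
    [[0,0,21],[0,0,0]],
    [[0,0,21.5],[0,0,0]],
    [[0,0,21.5],[0,0,0]],
  ],
)

```text
clock: 56.4
position: [0.6152, -0.372, 0.3385]
ee_rot: [1.538, 0.953, -1.529]
force: [-0.1, 0.4, -3.0]
width: 0.235
```

```bash
python3 - <<'E'
from h import *
s=snap('side','s36');o=arm.observe();R=cv2.Rodrigues(o['ee_rot'])[0];print(o['position'],np.round(R,3).tolist(),o['force'],o['width'])
E
```

```text
[ 0.6145798  -0.37183557  0.33672068] [[0.005, 0.899, -0.438], [-0.001, -0.438, -0.899], [-1.0, 0.005, -0.001]] [-0.87044391 -0.10910458 -2.99511149] 0.23124803118630582
```

View pics/s36.png

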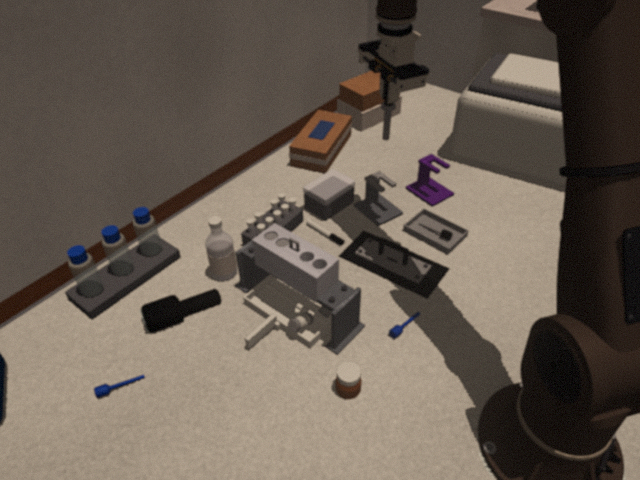

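>>> servo_tool(
  plan=[
    [[0,3,0],[0,0,-6]],
    [[0,6,0],[0,0,-12]],
    [[0,9,0],[0,0,-18]],
    [[0,13,0],[0,0,-24]],
    [[0,17,0],[0,0,-30]],
    [[0,21,0],[0,0,-36]],
    [[-0.5,25,0],[0,0,-42]],
    [[-0.9,29,0],[0,0,-48]],
    [[-0.9,33,0],[0,0,-54]],
    [[-0.9,37,0],[0,0,-60]],
    [[-0.9,40.2,0],[0,0,-64]],
    [[-0.9,40.2,0],[0,0,-64]],
  ],
)

```text
clock: 57.65
position: [0.604, 0.037, 0.3344]
ee_rot: [2.214, 0.005, -2.221]
force: [-0.3, -0.1, -2.4]
width: 0.23
```

>>> servo_tool(
  plan=[
    [[0,0,0],[0,0,0]],
    [[0,0,0],[0,0,0]],
    [[0,0,0],[0,0,0]],
  ],
)

```text
clock: 57.95
position: [0.6038, 0.0357, 0.3335]
ee_rot: [2.213, 0.003, -2.223]
force: [0.2, -0.0, -1.6]
width: 0.231
```

```bash
python3 - <<'E'
from h import *
o=arm.observe();R=cv2.Rodrigues(o['ee_rot'])[0];print(o['position'],np.round(R,3).tolist(),o['force'],o['width'])
E
```

```text
[0.60378456 0.03565706 0.33352246] [[-0.005, 0.005, -1.0], [-0.002, -1.0, -0.005], [-1.0, 0.002, 0.005]] [ 0.21919899 -0.0452603  -1.59079368] 0.23126369566963623
```

Align over bore 3 and lower to just above it, then look.

>>> servo_tool(
  plan=[
    [[0.2,-0.5,-1],[0.1,-0.3,0]],
    [[0.2,-0.5,-2],[0.1,-0.3,0]],
    [[0.2,-0.5,-3],[0.1,-0.3,0]],
    [[0.2,-0.5,-3],[0.1,-0.3,0]],
    [[0.2,-0.5,-3],[0.1,-0.3,0]],
    [[0.2,-0.5,-3],[0.1,-0.3,0]],
  ],
)

```text
clock: 58.55
position: [0.606, 0.0308, 0.3039]
ee_rot: [2.22, 0.006, -2.217]
force: [-1.1, 0.6, -2.0]
width: 0.232
```

```bash
python3 - <<'E'
from h import *
w=snap('wrist','w37');o=arm.observe();R=cv2.Rodrigues(o['ee_rot'])[0];print(o['position'],np.round(R,3).tolist(),o['force'])
tip=o['position']+.1047*R[:,0];print(tip,proj(w,tip), 'bore3',proj(w,[.606,.0301,.18]),'bore4',proj(w,[.640,.0295,.18]))
cv2.imwrite('pics/w37c.png',cv2.resize(w['frame'][100:300,220:420],None,fx=3,fy=3,interpolation=cv2.INTER_CUBIC))
s=snap('side','s37');cv2.imwrite('pics/s37d.png',cv2.resize(np.clip(s['frame'][240:370,210:370]*1.3,0,255).astype(np.uint8),None,fx=4.5,fy=4.5,interpolation=cv2.INTER_CUBIC))
E
```

```text
[0.60605802 0.03084268 0.30400544] [[0.002, 0.006, -1.0], [-0.001, -1.0, -0.006], [-1.0, 0.001, -0.002]] [-0.0192767   0.2307973  -2.28773666]
[0.60622556 0.03077777 0.19930559] [312.88197263 239.29998471] bore3 [313.7844327  232.44078757] bore4 [315.00642316 185.50284349]
```

View pics/w37c.png

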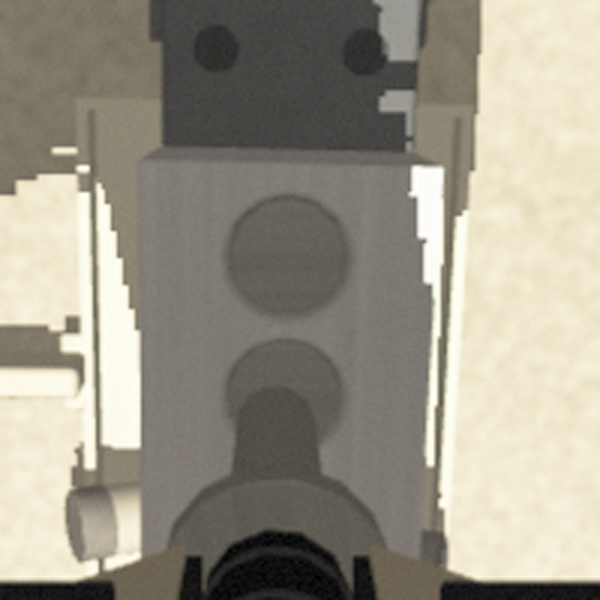

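View pics/s37d.png

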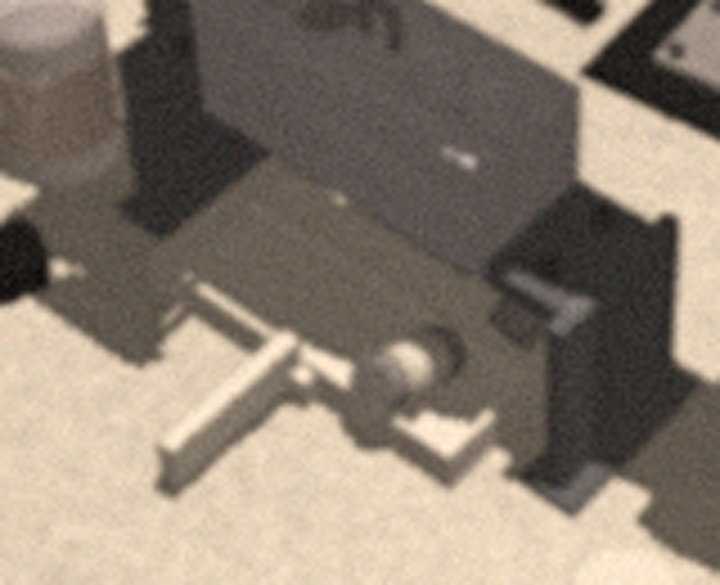

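>>> servo_tool(
  plan=[
    [[0,-0.1,-1],[0,0,0]],
    [[0,-0.1,-2],[0,0,0]],
    [[0,-0.1,-2.8],[0,0,0]],
    [[0,-0.1,-3.6],[0,0,0]],
    [[0,-0.1,-4.5],[0,0,0]],
    [[0,-0.1,-5.4],[0,0,0]],
    [[0,-0.1,-6.3],[0,0,0]],
    [[0,-0.1,-7.2],[0,0,0]],
    [[0,-0.1,-8.1],[0,0,0]],
    [[0,-0.1,-9],[0,0,0]],
    [[0,-0.1,-9.9],[0,0,0]],
    [[0,-0.1,-10],[0,0,0]],
  ],
)

```text
clock: 59.85
position: [0.6046, 0.0296, 0.2017]
ee_rot: [2.216, 0.005, -2.221]
force: [-0.5, -0.4, -3.6]
width: 0.228
```

>>> servo_tool(
  plan=[
    [[0,0,0],[0,0,0]],
    [[0,0,0],[0,0,0]],
  ],
)

```text
clock: 60.05
position: [0.6044, 0.0296, 0.2014]
ee_rot: [2.215, 0.005, -2.221]
force: [0.0, 0.7, -2.7]
width: 0.231
```

>>> servo_tool(
  plan=[
    [[0,0,3],[0,0,0]],
    [[0,0,6],[0,0,0]],
    [[0,0,9],[0,0,0]],
    [[0,0,10.4],[0,0,0]],
    [[0,0,10.4],[0,0,0]],
    [[3.4,-0.1,10.4],[0,0,0]],
    [[3.4,-0.1,10.4],[0,0,0]],
    [[3.4,-0.1,10.4],[0,0,0]],
    [[3.4,-0.1,10.4],[0,0,0]],
  ],
)

```text
clock: 60.95
position: [0.6377, 0.0287, 0.3045]
ee_rot: [2.213, 0.005, -2.223]
force: [0.8, 0.7, -2.5]
width: 0.232
```

```bash
python3 - <<'E'
from h import *
w=snap('wrist','w38');w=snap('wrist','w38');o=arm.observe();R=cv2.Rodrigues(o['ee_rot'])[0];print(o['position'],np.round(R,3).tolist(),o['force'])
s=snap('side','s38');cv2.imwrite('pics/s38d.png',cv2.resize(np.clip(s['frame'][240:370,210:370]*1.3,0,255).astype(np.uint8),None,fx=4.5,fy=4.5,interpolation=cv2.INTER_CUBIC))
E
```

```text
[0.63779333 0.02872292 0.30519234] [[-0.004, 0.006, -1.0], [-0.001, -1.0, -0.006], [-1.0, 0.001, 0.004]] [-0.29664612 -0.51127461 -1.71968461]
```

View pics/w38.png

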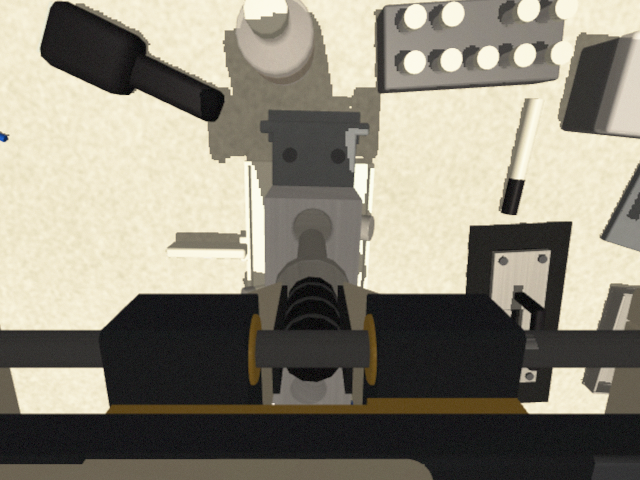

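View pics/s38d.png

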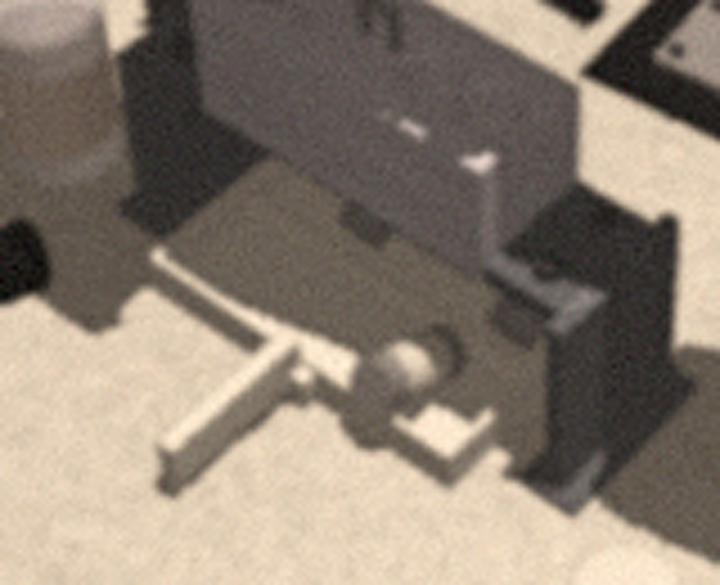

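>>> servo_tool(
  plan=[
    [[0.2,0,-1],[0,-0.2,0]],
    [[0.2,0,-2],[0,-0.2,0]],
    [[0.2,0,-2.8],[0,-0.2,0]],
    [[0.2,0,-3.6],[0,-0.2,0]],
    [[0.2,0,-4.5],[0,-0.2,0]],
    [[0.2,0,-5.4],[0,-0.2,0]],
    [[0.2,0,-6.3],[0,-0.2,0]],
    [[0.2,0,-7.2],[0,-0.2,0]],
    [[0.2,0,-8.1],[0,-0.2,0]],
    [[0.2,0,-9],[0,-0.2,0]],
    [[0.2,0,-9.9],[0,-0.2,0]],
    [[0.2,0,-10.2],[0,-0.2,0]],
  ],
)

```text
clock: 62.3
position: [0.6386, 0.0285, 0.2011]
ee_rot: [2.214, 0.005, -2.222]
force: [-0.4, -0.6, -3.2]
width: 0.232
```

>>> servo_tool(
  plan=[
    [[0,0,0],[0,0,0]],
    [[0,0,0],[0,0,0]],
  ],
)

```text
clock: 62.5
position: [0.6382, 0.0285, 0.2006]
ee_rot: [2.213, 0.005, -2.223]
force: [-0.1, -0.5, -2.2]
width: 0.227
```

>>> servo_tool(
  plan=[
    [[0,0,3],[0,0,0]],
    [[0,0,6],[0,0,0]],
    [[0,0,9],[0,0,0]],
    [[0,0,12],[0,0,0]],
    [[0,0,13.3],[0,0,0]],
    [[0,0,13.3],[0,0,0]],
  ],
)

```text
clock: 63.1
position: [0.6391, 0.0287, 0.3356]
ee_rot: [2.217, 0.005, -2.219]
force: [-0.8, 0.3, -2.6]
width: 0.229
```

```bash
python3 - <<'E'
from h import *
w=snap('wrist','w39');o=arm.observe();R=cv2.Rodrigues(o['ee_rot'])[0];print(o['position'],np.round(R,3).tolist(),o['force'])
s=snap('side','s39');cv2.imwrite('pics/s39d.png',cv2.resize(np.clip(s['frame'][240:370,210:370]*1.3,0,255).astype(np.uint8),None,fx=4.5,fy=4.5,interpolation=cv2.INTER_CUBIC))
E
```

```text
[0.63836911 0.02852196 0.33357912] [[-0.004, 0.006, -1.0], [-0.002, -1.0, -0.006], [-1.0, 0.002, 0.004]] [-2.88374205e-03 -4.29067665e-01 -3.35566017e+00]
```

View pics/w39.png

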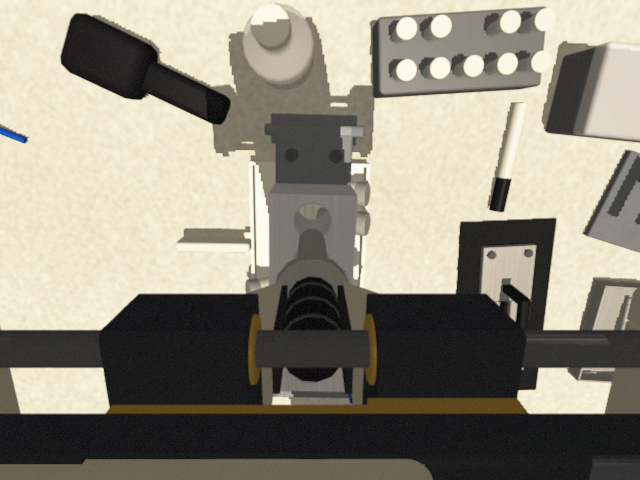

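View pics/s39d.png

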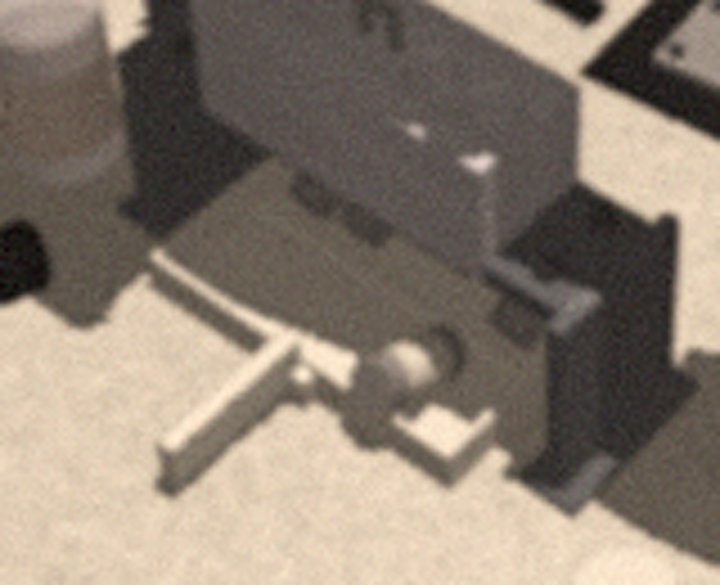

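>>> servo_tool(
  plan=[
    [[0,-2,0.4],[0,0,3]],
    [[0,-4,0.4],[0,0,8]],
    [[0,-7,0.4],[0,0,14]],
    [[-0.5,-11,0.4],[0,0,20]],
    [[-1,-15,0.4],[0,0,26]],
    [[-1.4,-19,0.4],[0,0,32]],
    [[-1.8,-23,0.4],[0,0,38]],
    [[-2.2,-27,0.4],[0,0,44]],
    [[-2.4,-31,0.4],[0,0,50]],
    [[-2.4,-35,0.4],[0,0,56]],
    [[-2.4,-38,0.4],[0,0,60]],
    [[-2.4,-40.1,0.4],[0,0,63.7]],
  ],
)

```text
clock: 64.4
position: [0.6122, -0.3757, 0.3332]
ee_rot: [1.527, 0.958, -1.54]
force: [0.4, 0.6, -2.4]
width: 0.231
```

>>> servo_tool(
  plan=[
    [[0,0,0],[0,0,0]],
    [[0,0,0],[0,0,0]],
    [[0,0,0],[0,0,0]],
  ],
)

```text
clock: 64.7
position: [0.6124, -0.3739, 0.332]
ee_rot: [1.527, 0.961, -1.541]
force: [0.4, -0.3, -2.1]
width: 0.232
```

```bash
python3 - <<'E'
from h import *
t=snap('top','t40');s=snap('side','s40');w=snap('wrist','w40');o=arm.observe();R=cv2.Rodrigues(o['ee_rot'])[0];print(o['position'],np.round(R,3).tolist(),o['force'])
cv2.imwrite('pics/t40c.png',cv2.resize(t['frame'][170:310,200:340],None,fx=4.2,fy=4.2,interpolation=cv2.INTER_CUBIC))
E
```

```text
[ 0.61273659 -0.37408335  0.33338113] [[-0.005, 0.9, -0.436], [-0.005, -0.436, -0.9], [-1.0, -0.002, 0.007]] [ 0.30262709  0.54512452 -2.99014962]
```

View pics/t40c.png

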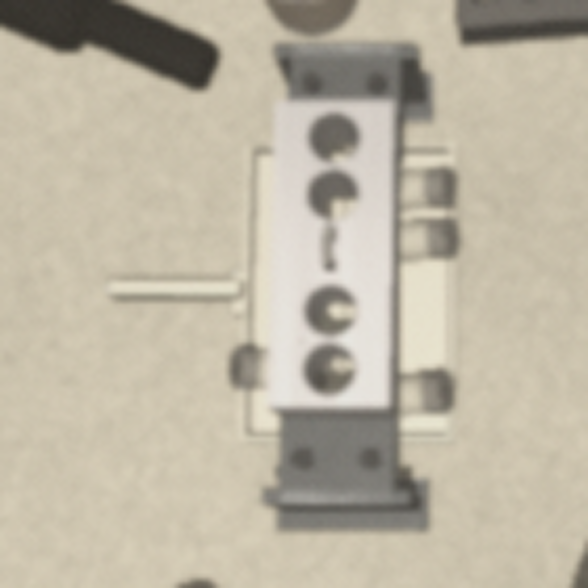

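>>> servo_tool(
  plan=[
    [[0.2,0.2,-4],[0.2,-0.5,0]],
    [[0.2,0.2,-8],[0.2,-0.5,0]],
    [[0.2,0.2,-11],[0.2,-0.5,0]],
    [[0.2,0.2,-11],[0.2,-0.5,0]],
    [[0.2,0.2,-11],[0.2,-0.5,0]],
    [[0.2,0.2,-14],[0.2,-0.5,0]],
    [[0.2,0.2,-17],[0.2,-0.5,0]],
    [[0.2,0.2,-19.5],[0.2,-0.5,0]],
    [[0.2,0.2,-20.4],[0.2,-0.5,0]],
    [[0.2,0.2,-20.8],[0.2,-0.5,0]],
    [[0.2,0.2,-20.8],[0.2,-0.5,0]],
    [[0.2,0.2,-20.8],[0.2,-0.5,0]],
  ],
)

```text
clock: 66.05
position: [0.6159, -0.3726, 0.1275]
ee_rot: [1.536, 0.954, -1.528]
force: [0.6, 0.5, -2.1]
width: 0.234
```

```bash
python3 - <<'E'
from h import *
w=snap('wrist','w41');o=arm.observe();R=cv2.Rodrigues(o['ee_rot'])[0];print(o['position'],np.round(R,3).tolist(),o['force'])
E
```

```text
[ 0.61571032 -0.37250083  0.12727393] [[0.006, 0.9, -0.436], [-0.003, -0.436, -0.9], [-1.0, 0.007, -0.0]] [-0.46930734 -0.20168162 -2.3462466 ]
```

View pics/w41.png

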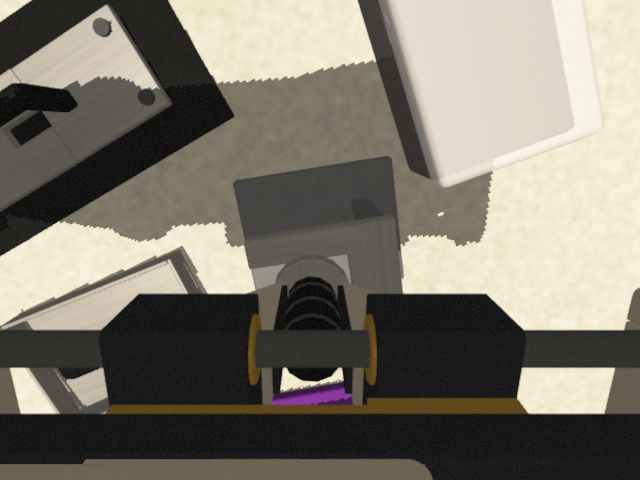

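>>> servo_tool(
  plan=[
    [[-0.1,0,-0.2],[0,0,0]],
    [[-0.1,0,-0.4],[0,0,0]],
    [[-0.1,0,-0.5],[0,0,0]],
    [[-0.1,0,-0.5],[0,0,0]],
  ],
)

```text
clock: 66.5
position: [0.6148, -0.3727, 0.1228]
ee_rot: [1.536, 0.954, -1.528]
force: [-1.4, -0.1, 2.3]
width: 0.229
```

>>> servo_tool(
  plan=[
    [[0,0,0],[0,0,0]],
    [[0,0,0],[0,0,0]],
    [[0,0,0],[0,0,0]],
    [[0,0,0],[0,0,0]],
    [[0,0,0],[0,0,0]],
  ],
  grip=0.6,
)

```text
clock: 67.0
position: [0.6148, -0.3726, 0.1227]
ee_rot: [1.536, 0.954, -1.528]
force: [0.4, 0.4, 1.0]
width: 0.582
```

>>> servo_tool(
  plan=[
    [[0,0,3],[0,0,0]],
    [[0,0,7],[0,0,0]],
    [[0,0,11],[0,0,0]],
    [[0,0,16],[0,0,0]],
    [[0,0,20],[0,0,0]],
    [[0,0,22],[0,0,0]],
    [[0,0,22],[0,0,0]],
  ],
)

```text
clock: 67.7
position: [0.6161, -0.373, 0.3471]
ee_rot: [1.537, 0.948, -1.523]
force: [-0.4, -0.1, -0.4]
width: 0.599
```

>>> servo_tool(
  plan=[
    [[0,4,0],[0,0,2]],
    [[0,9,0],[0,0,4]],
    [[0,14,0],[0,0,6]],
    [[-1,19,0],[0,0,8]],
    [[-1,24,0],[0,0,10]],
    [[-2,29,0],[0,0,12]],
    [[-2,34,0],[0,0,15]],
    [[-3,39,0],[0,0,18]],
    [[-3,44,0],[0,0,21]],
    [[-4,49,0],[0,0,25]],
    [[-4,54,0],[0,0,25]],
    [[-4,54,0],[0,0,25]],
  ],
)

```text
clock: 68.9
position: [0.5733, 0.1753, 0.3461]
ee_rot: [1.221, 1.201, -1.202]
force: [0.2, 0.2, 0.2]
width: 0.601
```

>>> servo_tool(
  plan=[
    [[0,0,0],[0,0,0]],
    [[0,0,0],[0,0,0]],
    [[0,0,0],[0,0,0]],
  ],
)

```text
clock: 69.2
position: [0.5736, 0.1737, 0.3456]
ee_rot: [1.222, 1.2, -1.204]
force: [0.5, 0.1, -0.1]
width: 0.6
```

```bash
python3 - <<'E'
from h import *
w=snap('wrist','w42');s=snap('side','s42');o=arm.observe();R=cv2.Rodrigues(o['ee_rot'])[0];print(o['position'],np.round(R,3).tolist(),o['force'],o['width'])
E
```

```text
[0.5737428  0.17359222 0.34589166] [[0.012, 1.0, -0.007], [0.003, -0.007, -1.0], [-1.0, 0.012, -0.003]] [0.05117086 0.60864083 0.69750876] 0.6021529990294262
```

View pics/w42.png

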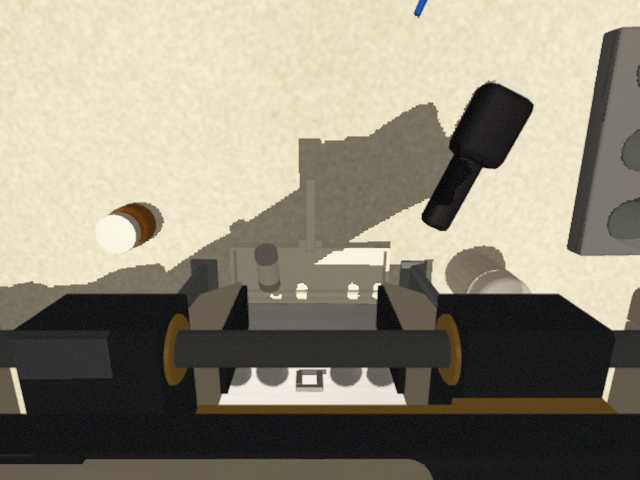

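View pics/s42.png

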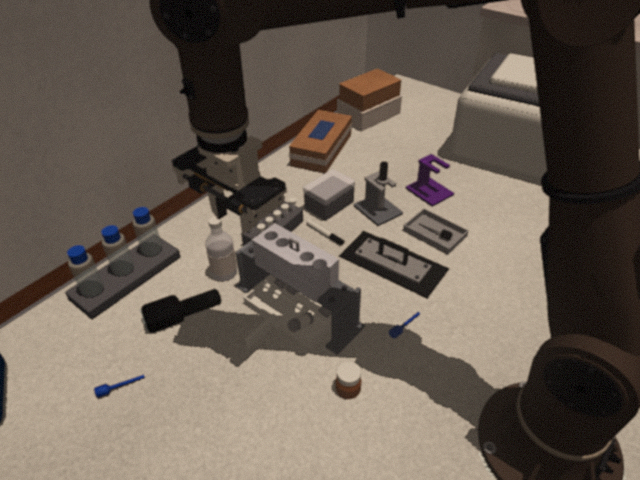

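>>> servo_tool(
  plan=[
    [[0,-0.1,-4],[0,0.7,0]],
    [[0,-0.1,-9],[0,0.7,0]],
    [[0,-0.1,-14],[0,0.7,0]],
    [[0,-0.1,-19],[0,0.7,0]],
    [[0,-0.1,-24],[0,0.7,0]],
    [[0,-0.1,-28],[0,0.7,0]],
    [[0,-0.1,-31],[0,0.7,0]],
    [[0,-0.1,-33],[0,0.7,0]],
    [[0,-0.1,-33],[0,0.7,0]],
    [[0,-0.1,-33],[0,0.7,0]],
  ],
)

```text
clock: 70.3
position: [0.5742, 0.172, 0.0163]
ee_rot: [1.217, 1.208, -1.214]
force: [0.2, 0.6, 0.3]
width: 0.601
```

>>> servo_tool(
  plan=[
    [[0,0,0],[0,0,0]],
    [[0,0,0],[0,0,0]],
    [[0,0,0],[0,0,0]],
    [[0,0,0],[0,0,0]],
    [[0,0,0],[0,0,0]],
    [[0,0,0],[0,0,0]],
    [[0,0,0],[0,0,0]],
    [[0,0,0],[0,0,0]],
  ],
  grip=0,
  squeeze=20,
)

```text
clock: 71.1
position: [0.5743, 0.1721, 0.0164]
ee_rot: [1.218, 1.208, -1.214]
force: [0.1, 0.1, 3.4]
width: 0.126
```

>>> servo_tool(
  plan=[
    [[0,0.1,0],[0,0,0]],
    [[0,0.4,0],[0,0,0]],
    [[0,0.8,0],[0,0,0]],
    [[0,1.4,0],[0,0,0]],
    [[0,2.1,0],[0,0,0]],
    [[0,2.9,0],[0,0,0]],
    [[0,3.7,0],[0,0,0]],
    [[0,4.5,0],[0,0,0]],
    [[0,5.2,0],[0,0,0]],
    [[0,5.7,0],[0,0,0]],
    [[0,6,0],[0,0,0]],
    [[0,6,0],[0,0,0]],
  ],
)

```text
clock: 72.3
position: [0.5744, 0.2311, 0.0164]
ee_rot: [1.216, 1.206, -1.215]
force: [-0.0, -5.4, 4.3]
width: 0.132
```

```bash
python3 - <<'E'
from h import *
s=snap('side','s43');t=snap('top','t43');o=arm.observe();print(o['position'],o['force'],o['width'])
cv2.imwrite('pics/s43d.png',cv2.resize(np.clip(s['frame'][240:390,180:380]*1.3,0,255).astype(np.uint8),None,fx=4,fy=4,interpolation=cv2.INTER_CUBIC))
cv2.imwrite('pics/t43c.png',cv2.resize(t['frame'][170:310,200:340],None,fx=4.2,fy=4.2,interpolation=cv2.INTER_CUBIC))
E
```

```text
[0.57436495 0.23112424 0.01637736] [-0.03954615 -4.68880473  2.87345877] 0.12907753020711096
```

View pics/s43d.png

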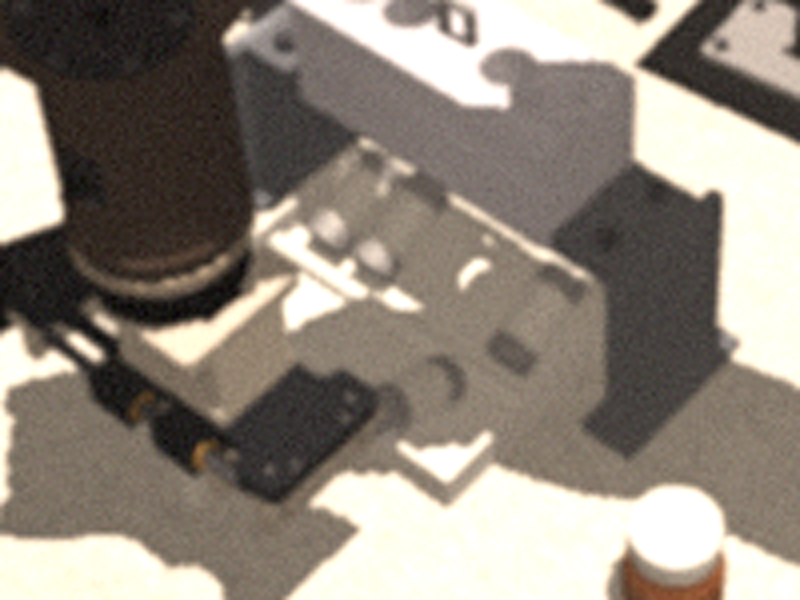

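View pics/t43c.png

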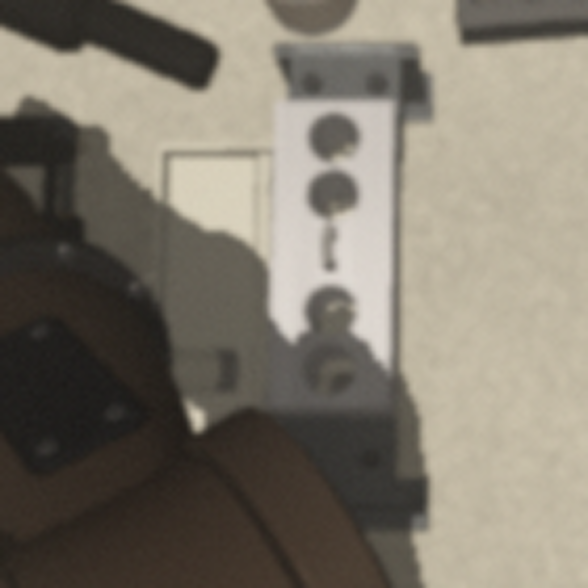

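>>> servo_tool(
  plan=[
    [[0,0.2,0],[0,0,0]],
    [[0,0.7,0],[0,0,0]],
    [[0,1.4,0],[0,0,0]],
    [[0,2.2,0],[0,0,0]],
    [[0,3,0],[0,0,0]],
    [[0,3.8,0],[0,0,0]],
    [[0,4.6,0],[0,0,0]],
    [[0,5.4,0],[0,0,0]],
    [[0,6.2,0],[0,0,0]],
    [[0,6.8,0],[0,0,0]],
    [[0,7.2,0],[0,0,0]],
    [[0,7.4,0],[0,0,0]],
  ],
)

```text
clock: 73.6
position: [0.5744, 0.3042, 0.0162]
ee_rot: [1.216, 1.205, -1.216]
force: [-0.2, -7.2, 5.2]
width: 0.13
```

>>> servo_tool(
  plan=[
    [[0,0.2,0],[0,0,0]],
    [[0,0.7,0],[0,0,0]],
    [[0,1.4,0],[0,0,0]],
    [[0,2.2,0],[0,0,0]],
    [[0,3,0],[0,0,0]],
    [[0,3.8,0],[0,0,0]],
    [[0,4.4,0],[0,0,0]],
    [[0,4.8,0],[0,0,0]],
    [[0,5,0],[0,0,0]],
    [[0,5,0],[0,0,0]],
  ],
)

```text
clock: 74.6
position: [0.5745, 0.3532, 0.0161]
ee_rot: [1.215, 1.204, -1.218]
force: [-0.3, -5.4, 4.7]
width: 0.128
```

>>> servo_tool(
  plan=[
    [[0,0,0],[0,0,0]],
    [[0,0,0],[0,0,0]],
    [[0,0,0],[0,0,0]],
    [[0,0,0],[0,0,0]],
    [[0,0,0],[0,0,0]],
  ],
  grip=0.6,
)

```text
clock: 75.1
position: [0.5744, 0.3535, 0.016]
ee_rot: [1.215, 1.205, -1.217]
force: [-0.1, -0.4, 0.4]
width: 0.513
```

>>> servo_tool(
  plan=[
    [[0,0,2],[0,0,0]],
    [[0,0,6],[0,0,0]],
    [[0,0,10],[0,0,0]],
    [[0,0,15],[0,0,0]],
    [[0,0,20],[0,0,0]],
    [[0,-4,25],[0,0,0]],
    [[0,-9,28],[0,0,0]],
    [[0,-14,30],[0,0,0]],
    [[0,-19,32],[0,0,0]],
    [[0,-23,32],[0,0,0]],
    [[0,-23,32],[0,0,0]],
    [[0,-23,32],[0,0,0]],
  ],
)

```text
clock: 76.3
position: [0.5752, 0.1193, 0.3368]
ee_rot: [1.219, 1.199, -1.221]
force: [-0.0, -0.8, -0.5]
width: 0.6
```

```bash
python3 - <<'E'
from h import *
w=snap('wrist','w44');w=snap('wrist','w44');s=snap('side','s44');t=snap('top','t44');o=arm.observe();print(o['position'],o['force'],o['clock'])
E
```

```text
[0.57391414 0.12525988 0.33578228] [-0.45552127 -0.69861957 -0.60123344] 76.5
```

View pics/w44.png

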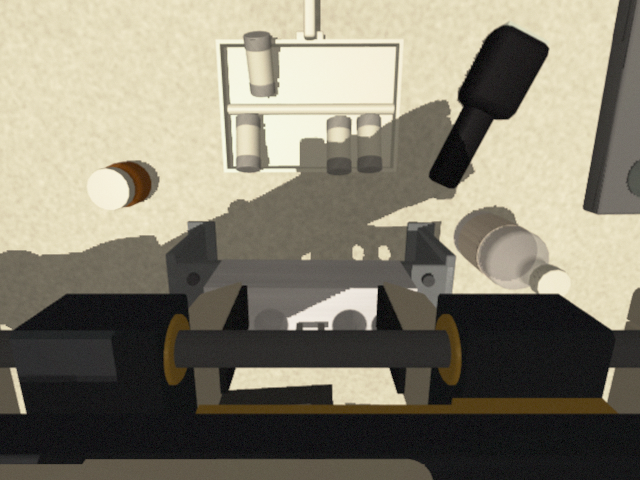

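View pics/s44.png

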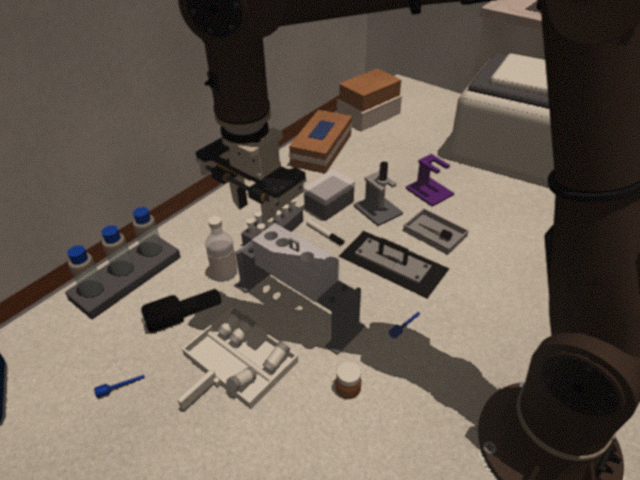

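>>> servo_tool(
  plan=[
    [[0,0,0],[0,0,0]],
    [[0,0,0],[0,0,0]],
    [[0,0,0],[0,0,0]],
    [[0,0,0],[0,0,0]],
    [[0,0,0],[0,0,0]],
  ],
)

```text
clock: 77.0
position: [0.5739, 0.1253, 0.3357]
ee_rot: [1.213, 1.207, -1.216]
force: [0.8, -0.5, 0.5]
width: 0.597
```

```bash
python3 - <<'E'
from h import *
w=snap('wrist','w45');t=snap('top','t45')
C=np.array([at_z(w,a,.024) for a in [(217,41),(404,40),(397,171),(225,172)]]);c=C.mean(0);print('tray',c,instand(c))
d=(C[1]-C[0])[:2];d/=np.linalg.norm(d);n=np.array([-d[1],d[0]])
for a,z in [((260,64),.025),((249,143),.018),((339,146),.022),((369,143),.022)]:
    v=at_z(w,a,z)[:2]-c[:2];print('vial in tray',v@d,v@n)
g=cv2.resize(t['frame'][180:330,330:530],None,fx=4,fy=4,interpolation=cv2.INTER_CUBIC);cv2.imwrite('pics/t45c.png',g)
for q in ['washbottle','tuberack','tipbox','jar','scanner','marker']:
    r=arm.search_frame(t,q);print(q,np.round(r[0]['at'],1) if r else None)
E
```

```text
tray [0.57263978 0.21857631 0.024     ] [-0.00263921  0.18785886]
vial in tray -0.054347450006363596 0.046054961278777944
vial in tray -0.07120345920513572 -0.03684968851416154
vial in tray 0.03207428540074111 -0.040513356924951754
vial in tray 0.06622727698819432 -0.037341131871399806
washbottle [270.4 161.1]
tuberack [334.6 165.1]
tipbox [404.8 174. ]
jar None
scanner [244.2 179.6]
marker [365.9 205.5]
```

View pics/t45c.png

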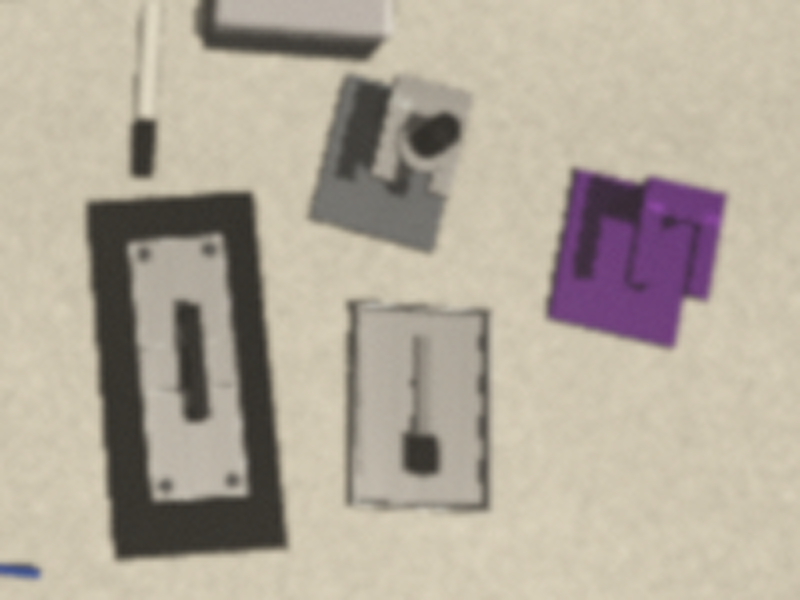

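```bash
python3 - <<'E'
from cell import arm
print(arm.observe()['clock']); print(arm.sign_off())
E
```

```text
77.4
the job is handed in; nothing more can be done
None
```

The job is handed in at 77.4 s of the 210 s allowed; sign-off gives no verdict, so what follows is from my last pictures.

**What I did:**
- I put the retaining pin in the steel dish and laid the cover on the middle of the mat.
- I slid the tray under the cassette. All four bores held vials, and I drove them out with the rod.
- Around the second vial, the tray was knocked about 15 mm out of place. I hung the rod back, re-centred the tray and picked the rod up again for the last two.
- At the end I hung the rod in its fork and drew the tray out on the +y side.

**Last checks:**
- **Tray:** its middle is about 188 mm from the cassette's, on the +y side.
- **Vials:** all four centres are inside the tray limits. The second vial is tilted, with its end resting on the tray's +y wall; its centre is at about y = 46 mm of the 68 mm limit.
- **Pin and cover:** the pin lies in the dish, and the cover looks flat and centred on the mat. I judged these by eye in the last picture.
- **Rod:** it looks upright in the grey fork. I did not measure its tip position at the end.

**Bystanders:** they look unmoved. The final detector check missed the jar and reported the scanner off its place, most likely because the arm partly hid it. Both are where they started in the last side and wrist pictures.

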